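# Set up the needle tester

### The arm

A 6-joint arm with a two-finger parallel gripper is mounted at the origin on the work surface. World frame = base frame: x ahead of the robot, y to its left, z up, the work surface at z = 0. Lengths are in m, angles in rad, forces in N, time in s.
With the tool pointing down it reaches from about 0.35 to 0.775 m from the base axis. Payload 5.5 kg.
Tool frame: the origin (TCP) lies between the finger pads; the fingertips stand 19 mm ahead of it and the grasp point (between the pads) is the TCP; z points along the fingers, y is the line along which they close (so a half turn about z gives the same grasp; the last joint's range is limited). The gripper opens to 85 mm and grips with 20 to 120 N. Pads are 22 mm wide; open, the fingers measure 114 mm over their backs; the gripper's body (76 mm by 85 mm) begins 54 mm behind the grasp point. The pads swing forward as they close: fully open they stand 13 mm farther back than shut.
Start: joints at [-1.358, 0.313, 0.046, 1.304, 0, 1.431], TCP at [0.199, -0.54, 0.25] pointing down, gripper open.
Joint ranges: [-2.76, 2.76], [-0.86, 1.69], [-1.03, 1.26], [-2.2, 2.34], [-1.47, 1.5], [-3.14, 3.14]. Speed limits (rad/s): [2.57, 2.57, 3.14, 3.14, 3.14, 3.14].

### API

Orientations are given as a unit quaternion [w, x, y, z].
In Python, from workcell import env gives the robot as it stands.
- The arm moves only by the shell command python3 -m pendant 'ROWS' [FORCE]. ROWS is JSON, a list of rows, each an object with "travel": the shift along the tool's x, y, z scaled (see below), a list of three; "rot": the turn, a rotation vector about the tool's x, y, z scaled (see below), a list of three; "fingers": the opening, from -1 (shut) to 1 (fully open). In form: [{"travel": [dx, dy, dz], "rot": [wx, wy, wz], "fingers": fingers}, ...]. A call has 1 to 10 rows; each row is the pose to reach, as a shift and turn from the pose commanded when the call began, along the tool's axes at that moment; what a row does not reach only later rows make up. The controller multiplies each number of a shift by 0.12 m and each number of a turn by 60 degrees. A row lasts 1/10 s, in which the tool goes at most 50 mm and 8.59 degrees, less where a joint would pass 70% of its speed; a pose out of reach is approached as far as the arm can. A call with a number of a shift or a turn outside -1 to 1 is refused whole. A call with a gripper value outside its range is refused whole. The fingers move at their own pace and stop on an object; FORCE is the grip in N (left out, the last holds). Time passes only in rows, so rows that repeat a pose let the fingers close. It gives the time, the measured TCP pose, the force, the opening and the grip force at its end, in the units of the state.
- env.get_state(): the state, without advancing time (a new reading comes with each control period).
- env.read_camera(name): name is "side" or "top" or "wrist"; returns (picture, depth): 400x640x3 uint8, blue, green, red; 400x640 float32, m along the optical axis (not along the pixel's ray), 0 where there is no reading.
- env.camera_model(name): a dict with "fovy" (degrees; the focal length in pixels is half the picture's height over the tangent of half this angle, whatever the lens; pixels are square), "cx", "cy" (the principal point, pixels), "rvec" (rotation vector, rad) and "tvec" (3), from world to camera coordinates, as OpenCV has them; the wrist camera has in their place "T_tool_cam" (4x4, takes a point from camera to tool coordinates, whose origin is the TCP and whose axes are the flange's). Camera axes: x right, y down, z forward; pixel columns grow to the right and rows downward; lengths in m; the calibration is good to about 2 mm. A picture is of the moment at which its call begins: read the wrist's pose just before it. camera_model takes no time and is no camera call.
- env.hand_in(): hands the job in; it is judged then, once.
Trained networks look in the newest picture that a camera, given by its name, has taken for a name from the list of things; names that differ only in an ending like _2 or _b are one class to them, and where a whole thing is asked for, a point or a joint stands for the part that bears it (a point fixed in the world has none). Each returns a list of dicts, best first, with "conf" (0 to 1); they miss things now and then, are a little off and sometimes report something else, mostly with a low value. They report only what shows in the picture. A call takes as long as a camera call.
- env.outline_of(camera, target): "mask" (400x640 bool, what is visible of it) and "xy" ([column, row] in pixels, amid what is visible of it).
The state is a dict: "clock": time; "joint_pos": joint angles; "qvel": joint speeds; "tau": joint torques, N m; "tcp_pos": TCP position; "orientation": TCP orientation; "wrist_force": force on the tool from outside, world axes, zero at the start; "ft_torque": the same for the moment, N m; "finger_gap": finger opening in m; "grip_force": force on a finger pad.
Only numpy, scipy, OpenCV 4.12 (cv2) and the standard library are available. Lean on these libraries where they do the work, as an engineer would, in place of code of your own. Each camera call takes 0.05 s, during which the arm holds its last target. There are 200 camera calls.

### The job

Set up the needle tester: slide the sample carrier over the bench, without lifting it off, until its red dot is right under the needle, and add knobbed weights to the pan or take them off until the tester's red pointers rest within the green band. Put every weight that is not on the pan into the orange tray, and leave the wash bottle, beaker and mortar where they are.

Things in the scene. Friction and masses are not known exactly. Their poses are not given: they have to be found in the camera images.
- tester: fixed needle tester; origin on the bench straight below the needle, z up. Blue column (36 x 36, 186 mm high) centred 125 mm along its +y on a grey foot (120 x 55 x 12 mm, 97 to 153 mm along +y); guide arm at 95 to 115 mm height from column to needle spindle. White scales on the column's +x and -x faces, each with a green band 6 mm high. The column top is its highest fixed part.
- pan_in (a point): centre of the flat floor of the round aluminium weight pan (inside radius 66 mm, rim 8 mm above the floor) on top of the spindle; 194 mm above the bench when empty, sinks as weight is added. z up
- pan (a joint): how far the sprung pan has sunk, m: 0 empty, stop at 0.050; about 100 N/m, so a large weight sinks it about 15.7 mm and a small one about 4.0 mm (damped, settles within 1.5 s). Needle and two red pointers move with the pan. The pointers are within the green band from 0.036 to 0.042.
- needle_tip (a point): tip of the steel needle hanging under the guide arm, on the spindle axis; 72 mm above the bench with the pan empty, sinks with the pan; at the pan's stop it still clears the sample by 4 mm
- carrier: loose grey sample carrier lying flat on the bench, 0.4 kg: plate 210 (x) x 60 (y) x 12 mm, origin at the centre of its underside; round cork sample (48 mm across, top at 18 mm) at its +x end, black grip rib at its -x end
- mark (a point): the red dot, 10 mm across, in the middle of the sample: 77.5 mm along carrier +x from its origin, 18 mm above its underside
- rib (a point): top centre of the carrier's grip rib (44 mm along x, 16 mm thick along y, from 12 to 52 mm height), 77.5 mm along carrier -x from its origin
- tray_in (a point): centre of the inner floor of the fixed orange weight tray (outside 200 x 130 mm along its x and y, walls 4 mm thick and 20 mm high from the bench); floor about 4 mm above the bench
- mat: fixed green mat, 200 x 130 x 3 mm, on which the spare weights stand at the start; origin: centre of its underside
- big1: large steel knobbed weight: disc 36 mm across and 18 mm high, neck 10 mm across up to 28 mm, grip knob 16 mm across from 28 mm to the top at 42 mm; about 160 g (to within 8 %). Origin: centre of its underside, z up. Starts on the pan; may be absent.
- big2: large steel knobbed weight: disc 36 mm across and 18 mm high, neck 10 mm across up to 28 mm, grip knob 16 mm across from 28 mm to the top at 42 mm; about 160 g (to within 8 %). Origin: centre of its underside, z up. Starts on the pan; may be absent.
- big3: large steel knobbed weight: disc 36 mm across and 18 mm high, neck 10 mm across up to 28 mm, grip knob 16 mm across from 28 mm to the top at 42 mm; about 160 g (to within 8 %). Origin: centre of its underside, z up. Starts on the pan; may be absent.
- big4: large steel knobbed weight: disc 36 mm across and 18 mm high, neck 10 mm across up to 28 mm, grip knob 16 mm across from 28 mm to the top at 42 mm; about 160 g (to within 8 %). Origin: centre of its underside, z up. Starts on the pan; may be absent.
- big5: large steel knobbed weight: disc 36 mm across and 18 mm high, neck 10 mm across up to 28 mm, grip knob 16 mm across from 28 mm to the top at 42 mm; about 160 g (to within 8 %). Origin: centre of its underside, z up. Starts on the pan; may be absent.
- small1: small brass knobbed weight: disc 24 mm across and 9 mm high, neck 8 mm across up to 18 mm, grip knob 14 mm across from 18 mm to the top at 30 mm; about 41 g (to within 8 %). Origin: centre of its underside, z up. Starts on the green mat; may be absent.
- small2: small brass knobbed weight: disc 24 mm across and 9 mm high, neck 8 mm across up to 18 mm, grip knob 14 mm across from 18 mm to the top at 30 mm; about 41 g (to within 8 %). Origin: centre of its underside, z up. Starts on the green mat; may be absent.
- small3: small brass knobbed weight: disc 24 mm across and 9 mm high, neck 8 mm across up to 18 mm, grip knob 14 mm across from 18 mm to the top at 30 mm; about 41 g (to within 8 %). Origin: centre of its underside, z up. Starts on the green mat; may be absent.
- small4: small brass knobbed weight: disc 24 mm across and 9 mm high, neck 8 mm across up to 18 mm, grip knob 14 mm across from 18 mm to the top at 30 mm; about 41 g (to within 8 %). Origin: centre of its underside, z up. Starts on the green mat; may be absent.
- small5: small brass knobbed weight: disc 24 mm across and 9 mm high, neck 8 mm across up to 18 mm, grip knob 14 mm across from 18 mm to the top at 30 mm; about 41 g (to within 8 %). Origin: centre of its underside, z up. Starts on the green mat; may be absent.
- wash_bottle: bystander: white wash bottle with blue band, 66 mm across, 225 mm high; origin at centre of underside
- beaker: bystander: glass beaker, 70 mm across, 80 mm high; origin at centre of underside
- mortar: bystander: white ceramic mortar, 90 mm across, 50 mm high; origin at centre of underside

How it is judged:
At the end, for the whole second after the job is handed in: The red dot is within 5 mm (seen from above) of the needle's axis with the carrier flat on the bench; the pan has sunk 36 to 42 mm and is at rest; every weight present is on the pan (its centre within 60 mm of the pan's centre) or inside the tray; all at rest and released (horizontal distance between mark and needle_tip below 0.005 m and angle between carrier's own z axis and vertical below 0.06 rad and height (world z) of carrier below 0.004 m and value of joint pan between 0.036 and 0.042 m and velocity of joint pan between -0.004 and 0.004 m/s and linear speed of carrier below 0.01 m/s and ((horizontal distance between big1 and pan_in below 0.06 m and z of big1 in the frame of pan_in between -0.006 and 0.06 m) or (x of big1 in the frame of tray_in between -0.098 and 0.098 m and y of big1 in the frame of tray_in between -0.063 and 0.063 m and z of big1 in the frame of tray_in between -0.01 and 0.03 m)) and linear speed of each of big1, big2, big3, big4, big5, small1, small2, small3, small4, small5 below 0.02 m/s and ((horizontal distance between big2 and pan_in below 0.06 m and z of big2 in the frame of pan_in between -0.006 and 0.06 m) or (x of big2 in the frame of tray_in between -0.098 and 0.098 m and y of big2 in the frame of tray_in between -0.063 and 0.063 m and z of big2 in the frame of tray_in between -0.01 and 0.03 m)) and ((horizontal distance between big3 and pan_in below 0.06 m and z of big3 in the frame of pan_in between -0.006 and 0.06 m) or (x of big3 in the frame of tray_in between -0.098 and 0.098 m and y of big3 in the frame of tray_in between -0.063 and 0.063 m and z of big3 in the frame of tray_in between -0.01 and 0.03 m)) and ((horizontal distance between big4 and pan_in below 0.06 m and z of big4 in the frame of pan_in between -0.006 and 0.06 m) or (x of big4 in the frame of tray_in between -0.098 and 0.098 m and y of big4 in the frame of tray_in between -0.063 and 0.063 m and z of big4 in the frame of tray_in between -0.01 and 0.03 m)) and ((horizontal distance between big5 and pan_in below 0.06 m and z of big5 in the frame of pan_in between -0.006 and 0.06 m) or (x of big5 in the frame of tray_in between -0.098 and 0.098 m and y of big5 in the frame of tray_in between -0.063 and 0.063 m and z of big5 in the frame of tray_in between -0.01 and 0.03 m)) and ((horizontal distance between small1 and pan_in below 0.06 m and z of small1 in the frame of pan_in between -0.006 and 0.06 m) or (x of small1 in the frame of tray_in between -0.098 and 0.098 m and y of small1 in the frame of tray_in between -0.063 and 0.063 m and z of small1 in the frame of tray_in between -0.01 and 0.03 m)) and ((horizontal distance between small2 and pan_in below 0.06 m and z of small2 in the frame of pan_in between -0.006 and 0.06 m) or (x of small2 in the frame of tray_in between -0.098 and 0.098 m and y of small2 in the frame of tray_in between -0.063 and 0.063 m and z of small2 in the frame of tray_in between -0.01 and 0.03 m)) and ((horizontal distance between small3 and pan_in below 0.06 m and z of small3 in the frame of pan_in between -0.006 and 0.06 m) or (x of small3 in the frame of tray_in between -0.098 and 0.098 m and y of small3 in the frame of tray_in between -0.063 and 0.063 m and z of small3 in the frame of tray_in between -0.01 and 0.03 m)) and ((horizontal distance between small4 and pan_in below 0.06 m and z of small4 in the frame of pan_in between -0.006 and 0.06 m) or (x of small4 in the frame of tray_in between -0.098 and 0.098 m and y of small4 in the frame of tray_in between -0.063 and 0.063 m and z of small4 in the frame of tray_in between -0.01 and 0.03 m)) and ((horizontal distance between small5 and pan_in below 0.06 m and z of small5 in the frame of pan_in between -0.006 and 0.06 m) or (x of small5 in the frame of tray_in between -0.098 and 0.098 m and y of small5 in the frame of tray_in between -0.063 and 0.063 m and z of small5 in the frame of tray_in between -0.01 and 0.03 m))); the robot touches nothing.
It fails at once if the sample carrier is lifted off the bench (more than 20 mm) instead of slid (height (world z) of carrier above 0.02 m).
It fails at once if the wash bottle is moved more than 40 mm or tipped (distance of wash_bottle from where it was at the start of the episode above 0.04 m or angle between wash_bottle's own z axis and vertical above 0.5 rad).
It fails at once if the beaker is moved more than 40 mm or tipped (distance of beaker from where it was at the start of the episode above 0.04 m or angle between beaker's own z axis and vertical above 0.5 rad).
It fails at once if the mortar is moved more than 40 mm or tipped (distance of mortar from where it was at the start of the episode above 0.04 m or angle between mortar's own z axis and vertical above 0.5 rad).
Of big1, big2, big3, big4, big5 only 4 to 5 are there at a start; the rules pass over those that are not, and their reading is None.
Of small1, small2, small3, small4, small5 only 3 to 5 are there at a start; the rules pass over those that are not, and their reading is None.
At some moment in a run one of carrier, small1, small2 may be knocked a few centimetres aside while the robot is not near it.
It also fails if it takes over 210 s, if anything falls off the work surface, if the arm or the gripper's body presses on something with over 40 N, if the wrist force passes 120 N, or if a joint passes its speed limit or range.

## Working session

There is one attempt and no reset: what is moved stays moved. The work goes in short steps, Python scripts to look and compute and a shell command to move; the robot and the scene stay as the last step left them, time stands still between calls to the robot, and variables do not carry over. Pictures are saved under pics/ and viewed, at most 14 in all, crops included, and the job is handed in when it is done.

```bash
ls; mkdir -p pics; cat > h.py <<'E'
import numpy as np, cv2
from workcell import env
def cam(n):
    m=env.camera_model(n); f=200/np.tan(np.radians(m['fovy'])/2)
    if 'rvec' in m:
        R,_=cv2.Rodrigues(np.array(m['rvec'],float)); t=np.array(m['tvec'],float).ravel()
        Rw=R.T; p=-R.T@t
    else:
        s=env.get_state(); T=np.eye(4); T[:3,:3]=rot(s['orientation']); T[:3,3]=s['tcp_pos']
        T=T@np.array(m['T_tool_cam']); Rw=T[:3,:3]; p=T[:3,3]
    return f,m['cx'],m['cy'],Rw,p
def rot(q):
    from scipy.spatial.transform import Rotation as R
    return R.from_quat([q[1],q[2],q[3],q[0]]).as_matrix()
def cloud(n):
    c=cam(n); im,d=env.read_camera(n); f,cx,cy,R,p=c
    v,u=np.mgrid[0:400,0:640]
    P=np.stack([(u-cx)/f*d,(v-cy)/f*d,d],-1)@R.T+p
    P[d==0]=np.nan
    return im,d,P,c
def ray(c,u,v,z):
    f,cx,cy,R,p=c; r=R@np.array([(u-cx)/f,(v-cy)/f,1]); return p+r*(z-p[2])/r[2]
def proj(c,X):
    f,cx,cy,R,p=c; q=R.T@(np.array(X)-p); return np.array([f*q[0]/q[2]+cx,f*q[1]/q[2]+cy])
def togo(X,yaw=None):
    "rows shift (units) from current TCP to X"
    s=env.get_state(); return rot(s['orientation']).T@(np.array(X)-s['tcp_pos'])/0.12
E
python3 - <<'E'
from h import *
print(env.get_state())
for n in ['top','side','wrist']:
    im,d,P,c=cloud(n); cv2.imwrite(f'pics/{n}0.png',im); print(n,c[0],c[4],c[3][:,2]); np.save(f'{n}0.npy',P)
for t in ['tester','pan_in','carrier','mark','rib','tray_in','mat','big1','small1','wash_bottle','beaker','mortar']:
    P=np.load('top0.npy')
    for r in env.outline_of('top',t)[:6]:
        print(t,round(r['conf'],2),np.round(r['xy'],1),r['mask'].sum(),np.round(np.nanmedian(P[r['mask']],0),3))
print(env.get_state()['clock'])
E
```

```text
pics
{'clock': 0.0, 'joint_pos': array([-1.35764186e+00,  3.13979405e-01,  4.49596584e-02,  1.30360707e+00,
       -1.47129454e-05,  1.43116811e+00]), 'qvel': array([-0.00128571,  0.00038335, -0.00072048,  0.00143291, -0.00154402,
        0.00068348]), 'tau': array([-1.42225759e-03, -4.80629826e+01,  2.98531258e+01,  1.94024836e-02,
       -1.37001266e-04, -6.52735039e-07]), 'tcp_pos': array([ 0.19853572, -0.53911564,  0.24941289]), 'orientation': array([-9.14355933e-04,  9.84482928e-01,  1.75477995e-01, -4.09911755e-05]), 'wrist_force': array([ 0.18894414,  0.93648489, -0.42314923]), 'ft_torque': array([ 0.01170209, -0.01820217,  0.00326261]), 'grip_force': 0.0, 'finger_gap': 0.08546418397166196}
top 493.93672803119813 [ 0.44580752 -0.01435149  1.30392613] [ 0.10987123  0.00647571 -0.99392473]
side 388.46846599054305 [ 0.51658139 -0.64717449  0.78644606] [ 0.06619407  0.7035454  -0.70756075]
wrist 330.6841328276665 [ 0.26154419 -0.515648    0.37424823] [-0.24963022 -0.09128813 -0.96402865]
tester 0.73 [304.6 187.2] 2862 [0.593 0.039 0.143]
pan_in 0.56 [321.2 180.1] 1870 [ 0.598 -0.0
[... 188 characters left out ...]
.9] 1805 [ 0.519 -0.104  0.012]
tray_in 0.86 [194.4 233.9] 3932 [0.499 0.328 0.004]
mat 0.71 [446.6 233.4] 3473 [ 0.485 -0.335  0.003]
mat 0.52 [418.3 146.5] 913 [ 0.708 -0.259  0.026]
big1 0.76 [336.3 179.6] 160 [ 0.613 -0.041  0.163]
big1 0.63 [319.2 165. ] 204 [ 0.64  -0.004  0.162]
big1 0.52 [309.6 198.5] 205 [0.565 0.019 0.162]
big1 0.48 [304.3 177.5] 196 [0.61  0.036 0.162]
big1 0.48 [332.1 195.4] 160 [ 0.567 -0.027  0.163]
small1 0.51 [310.2 197.7] 157 [0.564 0.019 0.162]
small1 0.4 [439.9 234.6] 55 [ 0.484 -0.305  0.017]
wash_bottle 0.57 [221.4 152. ] 837 [0.674 0.234 0.131]
beaker 0.92 [361.3 145.8] 564 [ 0.723 -0.107  0.022]
mortar 0.64 [418.1 149.2] 924 [ 0.707 -0.259  0.026]
0.75
```

```bash
python3 - <<'E'
import cv2
t=cv2.imread('pics/top0.png'); cv2.imwrite('pics/topc.png',cv2.resize(t[120:300,140:540],None,fx=2,fy=2,interpolation=cv2.INTER_CUBIC))
E
```

```text
(no output)
```

View pics/topc.png

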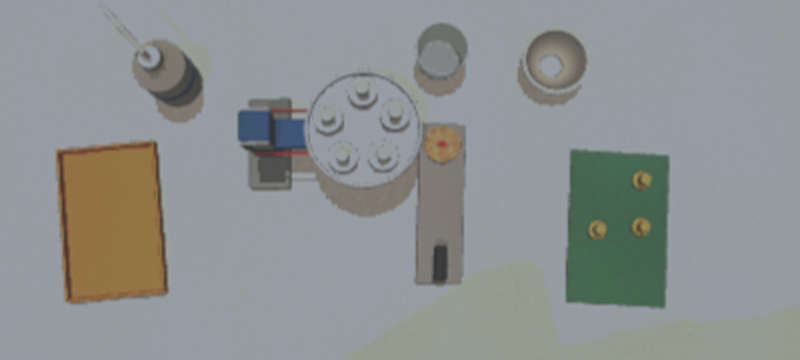

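View pics/side0.png

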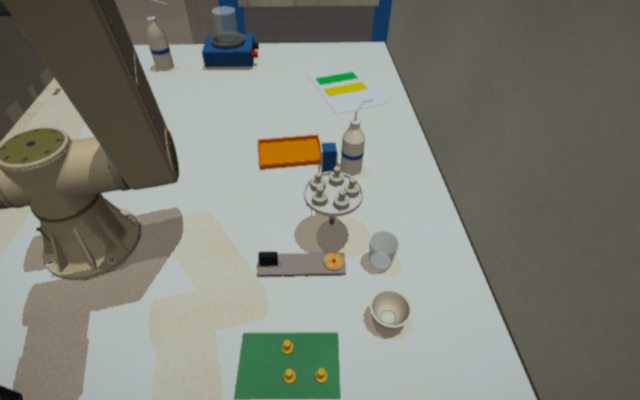

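Top crop: five large weights on the pan (pixels ≈ (320,165), (337,180), (332,197), (311,197), (304,179)). Three small ones stand on the mat at right. The red dot is at ≈ (361,192), the rib at ≈ (360,252), the tray at left with its long side along world x, and the column on the +y side of the pan. Next I'll measure these.

```bash
cat >> h.py <<'E'
def knobs(P,box,zlo,zhi):
    x0,x1,y0,y1=box; Z=P[...,2]
    m=(P[...,0]>x0)&(P[...,0]<x1)&(P[...,1]>y0)&(P[...,1]<y1)&(Z>zlo)&(Z<zhi)
    n,l,st,ce=cv2.connectedComponentsWithStats(m.astype(np.uint8),connectivity=4)
    return [(st[i,4],np.round(ce[i],1),np.round(P[l==i].mean(0),4)) for i in range(1,n) if st[i,4]>=6]
def red(im,box,c,z):
    u0,u1,v0,v1=box; h=cv2.cvtColor(im,cv2.COLOR_BGR2HSV).astype(int)
    m=((h[...,0]<6)|(h[...,0]>172))&(h[...,1]>130); k=np.zeros_like(m); k[v0:v1,u0:u1]=1; m&=k
    v,u=np.nonzero(m); return len(u),u.mean(),v.mean(),ray(c,u.mean(),v.mean(),z)
def rimfit(P,c0,zlo,zhi):
    m=(np.hypot(P[...,0]-c0[0],P[...,1]-c0[1])<0.085)&(np.hypot(P[...,0]-c0[0],P[...,1]-c0[1])>0.056)&(P[...,2]>zlo)&(P[...,2]<zhi)
    q=P[m]
    # keep outermost hull, fit circle
    h=cv2.convexHull(q[:,:2].astype(np.float32))[:,0].astype(float)
    A=np.c_[2*h,np.ones(len(h))]; s=np.linalg.lstsq(A,(h**2).sum(1),rcond=None)[0]
    return s[:2],np.sqrt(s[2]+s[0]**2+s[1]**2),len(q),np.median(q[:,2])
E
python3 - <<'E'
from h import *
P=np.load('top0.npy'); c=cam('top'); im=cv2.imread('pics/top0.png')
for k in knobs(P,(.52,.7,-.09,.08),.176,.2): print('pan',k)
for k in knobs(P,(.38,.62,-.42,-.25),.022,.05): print('mat',k)
print('rim',rimfit(P,(.599,-.003),.147,.158))
print('floorz',np.nanmedian(P[178:184,318:323,2]),'bench',np.nanmedian(P[280:300,250:300,2]))
print('dot',red(im,(350,372,182,204),c,.018))
for k in knobs(P,(.38,.52,-.15,-.05),.04,.06): print('rib',k)
for nm,box in [('tray',(.37,.62,.24,.42)),('col',(.54,.66,.08,.18))]:
    for k in knobs(P,box,.014 if nm=='tray' else .17,.024 if nm=='tray' else .2): print(nm,k)
T=P[(P[...,1]>.23)&(P[...,1]<.42)&(P[...,0]>.37)&(P[...,0]<.62)&(P[...,2]>.014)&(P[...,2]<.026)][:,:2].astype(np.float32)
print('trayrect',cv2.minAreaRect(T))
m=(P[...,1]>.15)&(P[...,1]<.3)&(P[...,0]>.6)&(P[...,0]<.8)&(P[...,2]>.05); print('bottle', P[m].min(0),P[m].max(0))
E
```

```text
pan (np.int32(40), array([320.8, 163.1]), array([ 0.6431, -0.0039,  0.1851]))
pan (np.int32(39), array([337.4, 175. ]), array([ 0.6153, -0.0419,  0.1848]))
pan (np.int32(38), array([303.2, 176.7]), array([0.6118, 0.0364, 0.1849]))
pan (np.int32(38), array([331.4, 195.9]), array([ 0.5672, -0.0278,  0.1849]))
pan (np.int32(39), array([310.8, 196.8]), array([0.5655, 0.019 , 0.1844]))
mat (np.int32(27), array([462.3, 208.6]), array([ 0.549 , -0.3666,  0.0327]))
mat (np.int32(26), array([461.9, 232.1]), array([ 0.4886, -0.3637,  0.0319]))
mat (np.int32(26), array([439.7, 233.9]), array([ 0.4844, -0.307 ,  0.0305]))
rim (array([ 0.60074028, -0.00495013]), np.float64(0.06934537208490738), 345, np.float64(0.15082230002723396))
floorz 0.1437320033826477 bench -0.0006917133792896379
dot (6, np.float64(361.0), np.float64(191.5), array([ 0.5965184 , -0.10747818,  0.018     ]))
rib (np.int32(119), array([360.1, 250.6]), array([ 0.4427, -0.1008,  0.0504]))
tray (np.int32(64), array([214.3, 198.2]), array([0.5809, 0.277 , 0.0185]))
tray (np.int32(29), array([193.3, 192.2]), array([0.5967, 0.332 , 0.0198]))
tray (np.int32(200), array([173.8, 233.9]), array([0.4885, 0.3809, 0.0183]))
tray (np.int32(41), array([218.9, 227.8]), array([0.5034, 0.2635, 0.0187]))
tray (np.int32(45), array([220.9, 253.2]), array([0.4377, 0.2572, 0.0184]))
tray (np.int32(37), array([208.8, 266.2]), array([0.4044, 0.2876, 0.0189]))
col (np.int32(303), array([267. , 182.3]), array([0.5995, 0.1193, 0.1839]))
trayrect ((0.49940213561058044, 0.3264179527759552), (0.2002665102481842, 0.13172319531440735), 5.2671051025390625)
bottle [0.64964806 0.21056907 0.05036301] [0.7377304  0.29479499 0.22966678]
```

```bash
python3 -m pendant '[{"travel":[0.736,-0.794,-0.42],"rot":[0,0,-0.888],"fingers":0},{"travel":[0.736,-0.794,-0.42],"rot":[0,0,-0.888],"fingers":0},{"travel":[0.736,-0.794,-0.42],"rot":[0,0,-0.888],"fingers":0},{"travel":[0.736,-0.794,-0.42],"rot":[0,0,-0.888],"fingers":0},{"travel":[0.736,-0.794,-0.42],"rot":[0,0,-0.888],"fingers":-0.3},{"travel":[0.736,-0.794,-0.42],"rot":[0,0,-0.888],"fingers":-0.3},{"travel":[0.736,-0.794,-0.42],"rot":[0,0,-0.888],"fingers":-0.3}]' 40
python3 -m pendant '[{"travel":[0.965,0.323,0],"rot":[0,0,-0.888],"fingers":-0.3},{"travel":[0.965,0.323,0],"rot":[0,0,-0.888],"fingers":-0.3},{"travel":[0.965,0.323,0],"rot":[0,0,-0.888],"fingers":-0.3},{"travel":[0.965,0.323,0],"rot":[0,0,-0.888],"fingers":-0.3},{"travel":[0.965,0.323,0],"rot":[0,0,-0.888],"fingers":-0.3},{"travel":[0.965,0.323,0],"rot":[0,0,-0.888],"fingers":-0.3},{"travel":[0.965,0.323,0],"rot":[0,0,-0.888],"fingers":-0.3}]'
python3 -m pendant '[{"travel":[0.319,0.966,0],"rot":[0,0,-0.888],"fingers":-0.3},{"travel":[0.319,0.966,0],"rot":[0,0,-0.888],"fingers":-0.3},{"travel":[0.319,0.966,0],"rot":[0,0,-0.888],"fingers":-0.3},{"travel":[0.319,0.966,0],"rot":[0,0,-0.888],"fingers":-0.3},{"travel":[0.319,0.966,0],"rot":[0,0,-0.888],"fingers":-0.3},{"travel":[0.319,0.966,0],"rot":[0,0,-0.888],"fingers":-0.3},{"travel":[0.319,0.966,0],"rot":[0,0,-0.888],"fingers":-0.3},{"travel":[0.319,0.966,0],"rot":[0,0,-0.888],"fingers":-0.3}]'
```

```text
clock: 1.45
tcp_pos: [0.2487, -0.4196, 0.301]
orientation: [0.0, 0.801, 0.599, -0.0]
wrist_force: [-0.5, 0.0, -0.6]
finger_gap: 0.0299
grip_force: 0.0
clock: 2.15
tcp_pos: [0.3188, -0.3196, 0.3007]
orientation: [0.0, 0.448, 0.894, -0.0]
wrist_force: [0.9, -0.7, -0.2]
finger_gap: 0.0299
grip_force: 0.0
clock: 2.95
tcp_pos: [0.3886, -0.2197, 0.3007]
orientation: [0.0, 0.002, 1.0, -0.0]
wrist_force: [-0.1, -0.2, -0.1]
finger_gap: 0.03
grip_force: 0.0
```

```bash
python3 -m pendant '[{"travel":[-0.74,0.995,0],"rot":[0,0,0],"fingers":-0.3},{"travel":[-0.74,0.995,0],"rot":[0,0,0],"fingers":-0.3},{"travel":[-0.74,0.995,0],"rot":[0,0,0],"fingers":-0.3},{"travel":[-0.74,0.995,0],"rot":[0,0,0],"fingers":-0.3}]'
python3 -m pendant '[{"travel":[-0.735,0.995,0],"rot":[0,0,0],"fingers":-0.3},{"travel":[-0.735,0.995,0],"rot":[0,0,0],"fingers":-0.3},{"travel":[-0.735,0.995,0],"rot":[0,0,0],"fingers":-0.3},{"travel":[-0.735,0.995,0],"rot":[0,0,0],"fingers":-0.3},{"travel":[-0.735,0.995,0],"rot":[0,0,0],"fingers":-0.3}]'
python3 - <<'E'
from h import *
im,d,P,c=cloud('wrist'); cv2.imwrite('pics/w1.png',im)
for k in knobs(P,(.52,.7,-.09,.08),.176,.2): print('pan',k)
print(togo((.5655,.019,.184)))
E
```

```text
clock: 3.35
tcp_pos: [0.4797, -0.0962, 0.3004]
orientation: [0.001, -0.001, 1.0, 0.001]
wrist_force: [-0.0, -1.0, -0.8]
finger_gap: 0.03
grip_force: 0.0
clock: 3.85
tcp_pos: [0.5655, 0.0197, 0.3]
orientation: [-0.001, 0.0, 1.0, -0.0]
wrist_force: [-0.8, -0.6, 0.4]
finger_gap: 0.0298
grip_force: 0.0
pan (np.int32(389), array([315.2, 201.1]), array([0.5635, 0.0206, 0.1863]))
pan (np.int32(407), array([253.6, 202.8]), array([ 0.565 , -0.0256,  0.1859]))
pan (np.int32(382), array([336.7, 256.6]), array([0.609 , 0.0376, 0.1857]))
pan (np.int32(352), array([237.7, 260.2]), array([ 0.6122, -0.0405,  0.1856]))
pan (np.int32(322), array([288.4, 291.9]), array([ 0.6403, -0.001 ,  0.1854]))
[-0.00500748  0.00141876  0.96899426]
```

View pics/w1.png

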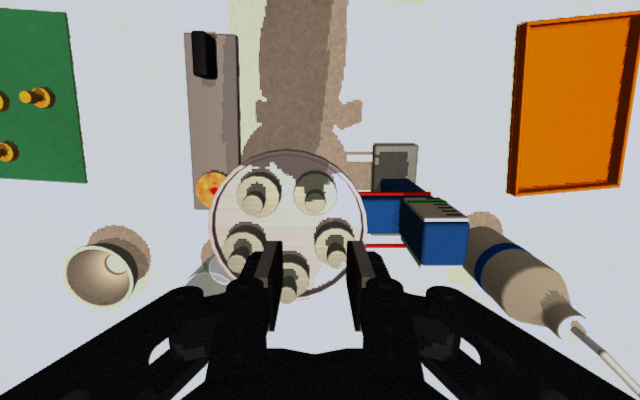

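Wrist view: weights A at (315,201) and B at (254,203) agree with the top measurement to 2–3 mm. The fingers straddle the target column and the pointer scale is visible at (425,203). I'll pick A.

```bash
python3 -m pendant '[{"travel":[0.005,0,0.4],"rot":[0,0,0],"fingers":-0.3},{"travel":[0.005,0,0.7],"rot":[0,0,0],"fingers":-0.3},{"travel":[0.005,0,0.85],"rot":[0,0,0],"fingers":-0.3},{"travel":[0.005,0,0.967],"rot":[0,0,0],"fingers":-0.3},{"travel":[0.005,0,0.967],"rot":[0,0,0],"fingers":-0.3},{"travel":[0.005,0,0.967],"rot":[0,0,0],"fingers":-1},{"travel":[0.005,0,0.967],"rot":[0,0,0],"fingers":-1},{"travel":[0.005,0,0.967],"rot":[0,0,0],"fingers":-1},{"travel":[0.005,0,0.967],"rot":[0,0,0],"fingers":-1},{"travel":[0.005,0,0.967],"rot":[0,0,0],"fingers":-1}]' 40
python3 -m pendant '[{"travel":[0,0,-0.2],"rot":[0,0,0],"fingers":-1},{"travel":[0,0,-0.5],"rot":[0,0,0],"fingers":-1},{"travel":[0,0,-0.9],"rot":[0,0,0],"fingers":-1},{"travel":[0,0,-0.9],"rot":[0,0,0],"fingers":-1},{"travel":[0,0,-0.9],"rot":[0,0,0],"fingers":-1}]'
```

```text
clock: 4.9
tcp_pos: [0.5652, 0.0191, 0.1853]
orientation: [0.001, -0.0, 1.0, -0.0]
wrist_force: [-1.1, -0.7, 1.1]
finger_gap: 0.0143
grip_force: 39.1
clock: 5.4
tcp_pos: [0.5657, 0.0194, 0.294]
orientation: [0.002, -0.001, 1.0, -0.0]
wrist_force: [0.3, -0.9, -1.1]
finger_gap: 0.0142
grip_force: 39.2
```

```bash
python3 -m pendant '[{"travel":[0.5,1,0],"rot":[0,0,0],"fingers":-1},{"travel":[0.5,1,0],"rot":[0,0,0],"fingers":-1},{"travel":[0.5,1,0],"rot":[0,0,0],"fingers":-1},{"travel":[0.5,1,0],"rot":[0,0,0],"fingers":-1}]'
python3 -m pendant '[{"travel":[0,1,0],"rot":[0,0,0],"fingers":-1},{"travel":[0,1,0],"rot":[0,0,0],"fingers":-1},{"travel":[0,1,0],"rot":[0,0,0],"fingers":-1},{"travel":[0,1,0],"rot":[0,0,0],"fingers":-1}]'
python3 -m pendant '[{"travel":[-0.33,0.59,0.3],"rot":[0,0,0],"fingers":-1},{"travel":[-0.33,0.59,0.3],"rot":[0,0,0],"fingers":-1},{"travel":[-0.33,0.59,0.3],"rot":[0,0,0],"fingers":-1},{"travel":[-0.33,0.59,0.3],"rot":[0,0,0],"fingers":-1}]'
python3 -m pendant '[{"travel":[0,0,1],"rot":[0,0,0],"fingers":-1},{"travel":[0,0,1],"rot":[0,0,0],"fingers":-1},{"travel":[0,0,1],"rot":[0,0,0],"fingers":-1},{"travel":[0,0,1],"rot":[0,0,0],"fingers":-1}]'
python3 -m pendant '[{"travel":[0,0,0.4],"rot":[0,0,0],"fingers":-1},{"travel":[0,0,0.65],"rot":[0,0,0],"fingers":-1},{"travel":[0,0,0.745],"rot":[0,0,0],"fingers":-1},{"travel":[0,0,0.745],"rot":[0,0,0],"fingers":-1},{"travel":[0,0,0.745],"rot":[0,0,0],"fingers":-1},{"travel":[0,0,0.745],"rot":[0,0,0],"fingers":-0.2},{"travel":[0,0,0.745],"rot":[0,0,0],"fingers":-0.2},{"travel":[0,0,0.745],"rot":[0,0,0],"fingers":-0.2},{"travel":[0,0,0.3],"rot":[0,0,0],"fingers":-0.2},{"travel":[0,0,-0.1],"rot":[0,0,0],"fingers":-0.2}]'
```

```text
clock: 5.8
tcp_pos: [0.5015, 0.1424, 0.2909]
orientation: [-0.002, -0.003, 1.0, 0.0]
wrist_force: [0.0, -1.0, -1.9]
finger_gap: 0.0142
grip_force: 39.3
clock: 6.2
tcp_pos: [0.5041, 0.2613, 0.2904]
orientation: [-0.001, -0.002, 1.0, -0.0]
wrist_force: [-0.0, -0.3, -1.9]
finger_gap: 0.0144
grip_force: 39.6
clock: 6.6
tcp_pos: [0.5438, 0.3289, 0.2542]
orientation: [-0.002, -0.0, 1.0, -0.001]
wrist_force: [-0.4, -0.5, -1.7]
finger_gap: 0.0139
grip_force: 39.7
clock: 7.0
tcp_pos: [0.5415, 0.3271, 0.1333]
orientation: [-0.003, 0.0, 1.0, -0.002]
wrist_force: [-0.7, 0.7, -0.8]
finger_gap: 0.0145
grip_force: 39.8
clock: 8.0
tcp_pos: [0.5428, 0.3295, 0.147]
orientation: [-0.002, -0.001, 1.0, -0.001]
wrist_force: [0.9, 0.7, -0.3]
finger_gap: 0.0341
grip_force: 0.0
```

```bash
python3 -m pendant '[{"travel":[0.33,-0.75,-1],"rot":[0,0,0],"fingers":-0.3},{"travel":[0.33,-0.75,-1],"rot":[0,0,0],"fingers":-0.3},{"travel":[0.33,-0.75,-1],"rot":[0,0,0],"fingers":-0.3},{"travel":[0.33,-0.75,-1],"rot":[0,0,0],"fingers":-0.3},{"travel":[0.33,-0.75,-1],"rot":[0,0,0],"fingers":-0.3}]'
python3 -m pendant '[{"travel":[0,-1,-0.27],"rot":[0,0,0],"fingers":-0.3},{"travel":[0,-1,-0.27],"rot":[0,0,0],"fingers":-0.3},{"travel":[0,-1,-0.27],"rot":[0,0,0],"fingers":-0.3},{"travel":[0,-1,-0.27],"rot":[0,0,0],"fingers":-0.3}]'
python3 -m pendant '[{"travel":[-0.25,-1,0],"rot":[0,0,0],"fingers":-0.3},{"travel":[-0.25,-1,0],"rot":[0,0,0],"fingers":-0.3},{"travel":[-0.25,-1,0],"rot":[0,0,0],"fingers":-0.3},{"travel":[-0.25,-1,0],"rot":[0,0,0],"fingers":-0.3}]'
python3 -m pendant '[{"travel":[-0.26,-0.2225,0.2],"rot":[0,0,0],"fingers":-0.3},{"travel":[-0.26,-0.2225,0.2],"rot":[0,0,0],"fingers":-0.3},{"travel":[-0.26,-0.2225,0.2],"rot":[0,0,0],"fingers":-0.3},{"travel":[-0.26,-0.2225,0.2],"rot":[0,0,0],"fingers":-0.3},{"travel":[-0.26,-0.2225,0.2],"rot":[0,0,0],"fingers":-0.3}]'
python3 - <<'E'
from h import *
im,d,P,c=cloud('wrist'); cv2.imwrite('pics/w2.png',im)
for k in knobs(P,(.52,.7,-.09,.08),.176,.2): print('pan',k)
print(togo((.566,-.0267,.185)), env.get_state()['tcp_pos'])
E
```

```text
clock: 8.5
tcp_pos: [0.5054, 0.2398, 0.2696]
orientation: [0.002, 0.0, 1.0, 0.001]
wrist_force: [0.0, -0.1, -0.5]
finger_gap: 0.03
grip_force: 0.0
clock: 8.9
tcp_pos: [0.5053, 0.1182, 0.299]
orientation: [-0.0, 0.001, 1.0, -0.0]
wrist_force: [0.5, 0.6, -1.1]
finger_gap: 0.0294
grip_force: 0.0
clock: 9.3
tcp_pos: [0.5357, -0.0014, 0.2973]
orientation: [-0.001, 0.001, 1.0, 0.0]
wrist_force: [-0.3, -0.1, 0.2]
finger_gap: 0.0301
grip_force: 0.0
clock: 9.8
tcp_pos: [0.5658, -0.0252, 0.2761]
orientation: [0.0, -0.001, 1.0, 0.0]
wrist_force: [-0.5, 1.3, 0.1]
finger_gap: 0.0301
grip_force: 0.0
pan (np.int32(475), array([312.1, 211.6]), array([ 0.5649, -0.0263,  0.1862]))
pan (np.int32(485), array([400.3, 269.8]), array([0.6087, 0.037 , 0.1853]))
pan (np.int32(460), array([292.7, 274.2]), array([ 0.6123, -0.0402,  0.1855]))
pan (np.int32(412), array([342.3, 308.1]), array([ 0.6401, -0.0037,  0.1854]))
[-2.97903409e-04 -1.07372445e-02  7.61358035e-01] [ 0.56587075 -0.02540466  0.27636278]
```

```bash
python3 -m pendant '[{"travel":[0,0,0.3],"rot":[0,0,0],"fingers":-0.3},{"travel":[0,0,0.5],"rot":[0,0,0],"fingers":-0.3},{"travel":[0,0,0.65],"rot":[0,0,0],"fingers":-0.3},{"travel":[0,0,0.76],"rot":[0,0,0],"fingers":-0.3},{"travel":[0,0,0.76],"rot":[0,0,0],"fingers":-0.3},{"travel":[0,0,0.76],"rot":[0,0,0],"fingers":-1},{"travel":[0,0,0.76],"rot":[0,0,0],"fingers":-1},{"travel":[0,0,0.76],"rot":[0,0,0],"fingers":-1},{"travel":[0,0,0.76],"rot":[0,0,0],"fingers":-1},{"travel":[0,0,0.76],"rot":[0,0,0],"fingers":-1}]' 40
python3 -m pendant '[{"travel":[0,0,-0.2],"rot":[0,0,0],"fingers":-1},{"travel":[0,0,-0.5],"rot":[0,0,0],"fingers":-1},{"travel":[0,0,-0.9],"rot":[0,0,0],"fingers":-1},{"travel":[0,0,-0.9],"rot":[0,0,0],"fingers":-1},{"travel":[0,0,-0.9],"rot":[0,0,0],"fingers":-1}]'
python3 -m pendant '[{"travel":[0.5,1,0],"rot":[0,0,0],"fingers":-1},{"travel":[0.5,1,0],"rot":[0,0,0],"fingers":-1},{"travel":[0.5,1,0],"rot":[0,0,0],"fingers":-1},{"travel":[0.5,1,0],"rot":[0,0,0],"fingers":-1}]'
python3 -m pendant '[{"travel":[0,1,0],"rot":[0,0,0],"fingers":-1},{"travel":[0,1,0],"rot":[0,0,0],"fingers":-1},{"travel":[0,1,0],"rot":[0,0,0],"fingers":-1},{"travel":[0,1,0],"rot":[0,0,0],"fingers":-1}]'
python3 -m pendant '[{"travel":[0.05,0.97,0.3],"rot":[0,0,0],"fingers":-1},{"travel":[0.05,0.97,0.3],"rot":[0,0,0],"fingers":-1},{"travel":[0.05,0.97,0.3],"rot":[0,0,0],"fingers":-1},{"travel":[0.05,0.97,0.3],"rot":[0,0,0],"fingers":-1},{"travel":[0.05,0.97,0.3],"rot":[0,0,0],"fingers":-1}]'
python3 -m pendant '[{"travel":[0,0,1],"rot":[0,0,0],"fingers":-1},{"travel":[0,0,1],"rot":[0,0,0],"fingers":-1},{"travel":[0,0,1],"rot":[0,0,0],"fingers":-1},{"travel":[0,0,1],"rot":[0,0,0],"fingers":-1}]'
python3 -m pendant '[{"travel":[0,0,0.4],"rot":[0,0,0],"fingers":-1},{"travel":[0,0,0.65],"rot":[0,0,0],"fingers":-1},{"travel":[0,0,0.75],"rot":[0,0,0],"fingers":-1},{"travel":[0,0,0.75],"rot":[0,0,0],"fingers":-1},{"travel":[0,0,0.75],"rot":[0,0,0],"fingers":-1},{"travel":[0,0,0.75],"rot":[0,0,0],"fingers":-0.2},{"travel":[0,0,0.75],"rot":[0,0,0],"fingers":-0.2},{"travel":[0,0,0.75],"rot":[0,0,0],"fingers":-0.2},{"travel":[0,0,0.3],"rot":[0,0,0],"fingers":-0.2},{"travel":[0,0,-0.1],"rot":[0,0,0],"fingers":-0.2}]'
```

```text
clock: 10.85
tcp_pos: [0.5665, -0.0266, 0.1853]
orientation: [0.001, -0.0, 1.0, -0.0]
wrist_force: [-0.9, 1.3, 3.2]
finger_gap: 0.014
grip_force: 39.3
clock: 11.35
tcp_pos: [0.5668, -0.0268, 0.2936]
orientation: [0.001, -0.0, 1.0, -0.0]
wrist_force: [-0.3, -0.8, -1.8]
finger_gap: 0.014
grip_force: 39.3
clock: 11.75
tcp_pos: [0.5027, 0.0965, 0.2907]
orientation: [-0.002, -0.003, 1.0, 0.0]
wrist_force: [0.3, -0.3, -1.7]
finger_gap: 0.0142
grip_force: 39.5
clock: 12.15
tcp_pos: [0.5054, 0.2153, 0.2903]
orientation: [-0.001, -0.002, 1.0, -0.0]
wrist_force: [-0.4, -0.4, -2.1]
finger_gap: 0.014
grip_force: 39.7
clock: 12.65
tcp_pos: [0.4997, 0.3286, 0.2549]
orientation: [-0.001, -0.0, 1.0, -0.001]
wrist_force: [0.5, -0.4, -1.8]
finger_gap: 0.0144
grip_force: 39.8
clock: 13.05
tcp_pos: [0.4978, 0.3265, 0.1327]
orientation: [-0.003, 0.001, 1.0, -0.002]
wrist_force: [-0.1, -0.8, -2.7]
finger_gap: 0.014
grip_force: 39.8
clock: 14.05
tcp_pos: [0.4983, 0.3292, 0.1463]
orientation: [-0.002, -0.001, 1.0, -0.001]
wrist_force: [1.8, -0.0, -0.0]
finger_gap: 0.0343
grip_force: 0.0
```

```bash
python3 -m pendant '[{"travel":[0,-0.75,-1],"rot":[0,0,0],"fingers":-0.3},{"travel":[0,-0.75,-1],"rot":[0,0,0],"fingers":-0.3},{"travel":[0,-0.75,-1],"rot":[0,0,0],"fingers":-0.3},{"travel":[0,-0.75,-1],"rot":[0,0,0],"fingers":-0.3},{"travel":[0,-0.75,-1],"rot":[0,0,0],"fingers":-0.3}]'
python3 -m pendant '[{"travel":[-0.2,-1,-0.27],"rot":[0,0,0],"fingers":-0.3},{"travel":[-0.2,-1,-0.27],"rot":[0,0,0],"fingers":-0.3},{"travel":[-0.2,-1,-0.27],"rot":[0,0,0],"fingers":-0.3},{"travel":[-0.2,-1,-0.27],"rot":[0,0,0],"fingers":-0.3}]'
python3 -m pendant '[{"travel":[-0.72,-0.69,0.1],"rot":[0,0,0],"fingers":-0.3},{"travel":[-0.72,-0.69,0.1],"rot":[0,0,0],"fingers":-0.3},{"travel":[-0.72,-0.69,0.1],"rot":[0,0,0],"fingers":-0.3},{"travel":[-0.72,-0.69,0.1],"rot":[0,0,0],"fingers":-0.3},{"travel":[-0.72,-0.69,0.1],"rot":[0,0,0],"fingers":-0.3}]'
python3 - <<'E'
from h import *
im,d,P,c=cloud('wrist'); cv2.imwrite('pics/w3.png',im)
for k in knobs(P,(.52,.7,-.09,.08),.18,.25): print('pan',k)
m=np.hypot(P[...,0]-.575,P[...,1]+.004)<.025; print('floor',np.nanpercentile(P[m][:,2],[10,50,90]))
print(env.get_state()['tcp_pos'])
for k in knobs(P,(.38,.6,.26,.42),.03,.06): print('tray',k)
E
```

```text
clock: 14.55
tcp_pos: [0.5006, 0.2394, 0.2683]
orientation: [0.002, 0.0, 1.0, 0.001]
wrist_force: [0.1, -0.1, 0.0]
finger_gap: 0.03
grip_force: 0.0
clock: 14.95
tcp_pos: [0.5246, 0.1177, 0.2983]
orientation: [-0.0, 0.001, 1.0, -0.0]
wrist_force: [-0.1, 0.5, 0.1]
finger_gap: 0.03
grip_force: 0.0
clock: 15.45
tcp_pos: [0.6097, 0.0383, 0.285]
orientation: [-0.002, -0.001, 1.0, 0.0]
wrist_force: [-0.1, 0.4, -0.6]
finger_gap: 0.03
grip_force: 0.0
pan (np.int32(464), array([313.2, 211.2]), array([0.6094, 0.038 , 0.1907]))
pan (np.int32(516), array([202.2, 215.8]), array([ 0.6131, -0.0393,  0.1903]))
pan (np.int32(205), array([255.4, 247. ]), array([ 0.6369, -0.0035,  0.1892]))
floor [0.14950225 0.32472483 0.35018089]
[0.60945367 0.03869115 0.28567219]
tray (np.int32(344), array([592.7,  70.8]), array([0.5018, 0.327 , 0.0439]))
tray (np.int32(319), array([586.2, 115.6]), array([0.5467, 0.3301, 0.0439]))
```

```bash
python3 -m pendant '[{"travel":[0,0,0.3],"rot":[0,0,0],"fingers":-0.3},{"travel":[0,0,0.5],"rot":[0,0,0],"fingers":-0.3},{"travel":[0,0,0.7],"rot":[0,0,0],"fingers":-0.3},{"travel":[0,0,0.8],"rot":[0,0,0],"fingers":-0.3},{"travel":[0,0,0.8],"rot":[0,0,0],"fingers":-0.3},{"travel":[0,0,0.8],"rot":[0,0,0],"fingers":-1},{"travel":[0,0,0.8],"rot":[0,0,0],"fingers":-1},{"travel":[0,0,0.8],"rot":[0,0,0],"fingers":-1},{"travel":[0,0,0.8],"rot":[0,0,0],"fingers":-1},{"travel":[0,0,0.8],"rot":[0,0,0],"fingers":-1}]' 40
python3 -m pendant '[{"travel":[0,0,-0.2],"rot":[0,0,0],"fingers":-1},{"travel":[0,0,-0.5],"rot":[0,0,0],"fingers":-1},{"travel":[0,0,-0.9],"rot":[0,0,0],"fingers":-1},{"travel":[0,0,-0.9],"rot":[0,0,0],"fingers":-1},{"travel":[0,0,-0.9],"rot":[0,0,0],"fingers":-1}]'
python3 -m pendant '[{"travel":[0.9,0.5,0],"rot":[0,0,0],"fingers":-1},{"travel":[0.9,0.5,0],"rot":[0,0,0],"fingers":-1},{"travel":[0.9,0.5,0],"rot":[0,0,0],"fingers":-1},{"travel":[0.9,0.5,0],"rot":[0,0,0],"fingers":-1}]'
python3 -m pendant '[{"travel":[0.2,1,0],"rot":[0,0,0],"fingers":-1},{"travel":[0.2,1,0],"rot":[0,0,0],"fingers":-1},{"travel":[0.2,1,0],"rot":[0,0,0],"fingers":-1},{"travel":[0.2,1,0],"rot":[0,0,0],"fingers":-1}]'
python3 -m pendant '[{"travel":[0.19,0.94,0.35],"rot":[0,0,0],"fingers":-1},{"travel":[0.19,0.94,0.35],"rot":[0,0,0],"fingers":-1},{"travel":[0.19,0.94,0.35],"rot":[0,0,0],"fingers":-1},{"travel":[0.19,0.94,0.35],"rot":[0,0,0],"fingers":-1},{"travel":[0.19,0.94,0.35],"rot":[0,0,0],"fingers":-1}]'
python3 -m pendant '[{"travel":[0,0,1],"rot":[0,0,0],"fingers":-1},{"travel":[0,0,1],"rot":[0,0,0],"fingers":-1},{"travel":[0,0,1],"rot":[0,0,0],"fingers":-1},{"travel":[0,0,1],"rot":[0,0,0],"fingers":-1}]'
python3 -m pendant '[{"travel":[0,0,0.4],"rot":[0,0,0],"fingers":-1},{"travel":[0,0,0.65],"rot":[0,0,0],"fingers":-1},{"travel":[0,0,0.76],"rot":[0,0,0],"fingers":-1},{"travel":[0,0,0.76],"rot":[0,0,0],"fingers":-1},{"travel":[0,0,0.76],"rot":[0,0,0],"fingers":-1},{"travel":[0,0,0.76],"rot":[0,0,0],"fingers":-0.2},{"travel":[0,0,0.76],"rot":[0,0,0],"fingers":-0.2},{"travel":[0,0,0.76],"rot":[0,0,0],"fingers":-0.2},{"travel":[0,0,0.3],"rot":[0,0,0],"fingers":-0.2},{"travel":[0,0,-0.1],"rot":[0,0,0],"fingers":-0.2}]'
python3 - <<'E'
from h import *
im,d,P,c=cloud('top'); cv2.imwrite('pics/top1.png',im); np.save('top1.npy',P)
for k in knobs(P,(.52,.7,-.09,.08),.185,.25): print('pan',k)
for k in knobs(P,(.38,.62,-.42,-.25),.022,.05): print('mat',k)
for k in knobs(P,(.38,.62,.26,.42),.03,.06): print('tray',k)
print('rim',rimfit(P,(.600,-.004),.164,.175))
print('dot',red(im,(345,380,175,215),c,.018))
for k in knobs(P,(.38,.52,-.18,-.03),.04,.06): print('rib',k)
E
```

```text
clock: 16.5
tcp_pos: [0.6109, 0.0371, 0.1914]
orientation: [0.001, -0.0, 1.0, 0.0]
wrist_force: [0.7, 1.5, 0.3]
finger_gap: 0.0136
grip_force: 39.0
clock: 17.0
tcp_pos: [0.6113, 0.0367, 0.3001]
orientation: [0.002, -0.0, 1.0, -0.0]
wrist_force: [-0.5, -0.3, -2.6]
finger_gap: 0.014
grip_force: 39.2
clock: 17.4
tcp_pos: [0.4985, 0.0983, 0.2974]
orientation: [-0.002, -0.002, 1.0, -0.0]
wrist_force: [-0.3, -0.1, -1.0]
finger_gap: 0.0139
grip_force: 39.2
clock: 17.8
tcp_pos: [0.4776, 0.2191, 0.2971]
orientation: [-0.001, -0.002, 1.0, -0.0]
wrist_force: [0.1, -0.2, -1.3]
finger_gap: 0.0139
grip_force: 39.4
clock: 18.3
tcp_pos: [0.4556, 0.3289, 0.2555]
orientation: [-0.001, -0.0, 1.0, -0.001]
wrist_force: [-0.5, 0.3, -0.9]
finger_gap: 0.0138
grip_force: 39.5
clock: 18.7
tcp_pos: [0.4538, 0.3267, 0.1333]
orientation: [-0.003, 0.001, 1.0, -0.002]
wrist_force: [0.3, 0.1, -1.0]
finger_gap: 0.014
grip_force: 39.6
clock: 19.7
tcp_pos: [0.4539, 0.329, 0.1454]
orientation: [-0.002, -0.001, 1.0, -0.001]
wrist_force: [0.5, 1.1, -0.5]
finger_gap: 0.0338
grip_force: 0.0
pan (np.int32(43), array([320.8, 161.8]), array([ 0.6427, -0.0042,  0.2034]))
pan (np.int32(41), array([337.7, 173.9]), array([ 0.6149, -0.0422,  0.2042]))
mat (np.int32(28), array([462.1, 208.6]), array([ 0.5491, -0.3666,  0.0314]))
mat (np.int32(27), array([461.7, 232.1]), array([ 0.4886, -0.3635,  0.0307]))
mat (np.int32(26), array([439.7, 233.8]), array([ 0.4845, -0.3066,  0.032 ]))
tray (np.int32(37), array([191.2, 210. ]), array([0.5481, 0.3301, 0.0438]))
tray (np.int32(38), array([192. , 227.5]), array([0.5033, 0.3271, 0.0429]))
rim (array([ 0.60082694, -0.00480933]), np.float64(0.06942682440089959), 510, np.float64(0.16858526908853422))
dot (6, np.float64(361.0), np.float64(191.5), array([ 0.5965184 , -0.10747818,  0.018     ]))
rib (np.int32(117), array([360.1, 250.8]), array([ 0.4423, -0.1009,  0.051 ]))
```

```bash
python3 -m pendant '[{"travel":[0,-0.75,-1],"rot":[0,0,0],"fingers":-0.3},{"travel":[0,-0.75,-1],"rot":[0,0,0],"fingers":-0.3},{"travel":[0,-0.75,-1],"rot":[0,0,0],"fingers":-0.3},{"travel":[0,-0.75,-1],"rot":[0,0,0],"fingers":-0.3}]'
python3 -m pendant '[{"travel":[0,-1,0],"rot":[0,0,0],"fingers":-0.3},{"travel":[0,-1,0],"rot":[0,0,0],"fingers":-0.3},{"travel":[0,-1,0],"rot":[0,0,0],"fingers":-0.3}]'
python3 -m pendant '[{"travel":[0,-1,0],"rot":[0,0,0],"fingers":-0.3},{"travel":[0,-1,0],"rot":[0,0,0],"fingers":-0.3},{"travel":[0,-1,0],"rot":[0,0,0],"fingers":-0.3}]'
python3 -m pendant '[{"travel":[0,-1,0],"rot":[0,0,0],"fingers":-0.3},{"travel":[0,-1,0],"rot":[0,0,0],"fingers":-0.3},{"travel":[0,-1,0],"rot":[0,0,0],"fingers":-0.3}]'
python3 -m pendant '[{"travel":[0,-1,0],"rot":[0,0,0],"fingers":-0.3},{"travel":[0,-1,0],"rot":[0,0,0],"fingers":-0.3},{"travel":[0,-1,0],"rot":[0,0,0],"fingers":-0.3}]'
python3 -m pendant '[{"travel":[-0.245,-0.556,0.6],"rot":[0,0,0],"fingers":-0.3},{"travel":[-0.245,-0.556,0.6],"rot":[0,0,0],"fingers":-0.3},{"travel":[-0.245,-0.556,0.6],"rot":[0,0,0],"fingers":-0.3},{"travel":[-0.245,-0.556,0.6],"rot":[0,0,0],"fingers":-0.3},{"travel":[-0.245,-0.556,0.6],"rot":[0,0,0],"fingers":-0.3}]'
python3 - <<'E'
from h import *
im,d,P,c=cloud('wrist'); cv2.imwrite('pics/w4.png',im)
for k in knobs(P,(.38,.62,-.42,-.2),.022,.05): print('mat',k)
print(env.get_state()['tcp_pos'])
E
```

```text
clock: 20.15
tcp_pos: [0.4579, 0.2382, 0.2722]
orientation: [0.005, 0.001, 1.0, 0.001]
wrist_force: [0.5, 0.1, 0.0]
finger_gap: 0.0301
grip_force: 0.0
clock: 20.45
tcp_pos: [0.4551, 0.1173, 0.2657]
orientation: [0.0, 0.0, 1.0, -0.0]
wrist_force: [-0.1, 0.5, 0.6]
finger_gap: 0.0299
grip_force: 0.0
clock: 20.75
tcp_pos: [0.4555, -0.0032, 0.2656]
orientation: [0.0, 0.001, 1.0, -0.001]
wrist_force: [0.4, 1.2, -0.5]
finger_gap: 0.0299
grip_force: 0.0
clock: 21.05
tcp_pos: [0.4558, -0.1236, 0.2655]
orientation: [0.0, 0.001, 1.0, -0.001]
wrist_force: [0.8, 0.3, -0.3]
finger_gap: 0.0298
grip_force: 0.0
clock: 21.35
tcp_pos: [0.4559, -0.244, 0.2653]
orientation: [0.0, 0.001, 1.0, -0.001]
wrist_force: [-0.0, 0.9, -0.3]
finger_gap: 0.0297
grip_force: 0.0
clock: 21.85
tcp_pos: [0.4854, -0.3063, 0.1945]
orientation: [0.0, -0.001, 1.0, -0.0]
wrist_force: [0.6, 0.2, -0.1]
finger_gap: 0.0299
grip_force: 0.0
mat (np.int32(213), array([313.6, 185.5]), array([ 0.4825, -0.3066,  0.0335]))
mat (np.int32(227), array([250.7, 189.5]), array([ 0.4863, -0.3625,  0.0331]))
mat (np.int32(160), array([250. , 249.7]), array([ 0.5448, -0.3662,  0.032 ]))
[ 0.48564196 -0.30624875  0.19512774]
```

```bash
python3 -m pendant '[{"travel":[0.015,0,1],"rot":[0,0,0],"fingers":-0.3},{"travel":[0.015,0,1],"rot":[0,0,0],"fingers":-0.3},{"travel":[0.015,0,1],"rot":[0,0,0],"fingers":-0.3},{"travel":[0.015,0,1],"rot":[0,0,0],"fingers":-0.3}]'
python3 -m pendant '[{"travel":[0,0,0.2],"rot":[0,0,0],"fingers":-0.3},{"travel":[0,0,0.35],"rot":[0,0,0],"fingers":-0.3},{"travel":[0,0,0.35],"rot":[0,0,0],"fingers":-0.3},{"travel":[0,0,0.35],"rot":[0,0,0],"fingers":-1},{"travel":[0,0,0.35],"rot":[0,0,0],"fingers":-1},{"travel":[0,0,0.35],"rot":[0,0,0],"fingers":-1},{"travel":[0,0,0.35],"rot":[0,0,0],"fingers":-1},{"travel":[0,0,0.35],"rot":[0,0,0],"fingers":-1}]' 40
python3 -m pendant '[{"travel":[0,0,-0.3],"rot":[0,0,0],"fingers":-1},{"travel":[0,0,-1],"rot":[0,0,0],"fingers":-1},{"travel":[0,0,-1],"rot":[0,0,0],"fingers":-1},{"travel":[0,0,-1],"rot":[0,0,0],"fingers":-1}]'
python3 -m pendant '[{"travel":[0,1,-1],"rot":[0,0,0],"fingers":-1},{"travel":[0,1,-1],"rot":[0,0,0],"fingers":-1},{"travel":[0,1,-1],"rot":[0,0,0],"fingers":-1},{"travel":[0,1,-1],"rot":[0,0,0],"fingers":-1},{"travel":[0,1,-1],"rot":[0,0,0],"fingers":-1}]'
python3 -m pendant '[{"travel":[-0.3,1,-0.1],"rot":[0,0,0],"fingers":-1},{"travel":[-0.3,1,-0.1],"rot":[0,0,0],"fingers":-1},{"travel":[-0.3,1,-0.1],"rot":[0,0,0],"fingers":-1},{"travel":[-0.3,1,-0.1],"rot":[0,0,0],"fingers":-1}]'
python3 -m pendant '[{"travel":[-0.667,0.81,0],"rot":[0,0,0],"fingers":-1},{"travel":[-0.667,0.81,0],"rot":[0,0,0],"fingers":-1},{"travel":[-0.667,0.81,0],"rot":[0,0,0],"fingers":-1},{"travel":[-0.667,0.81,0],"rot":[0,0,0],"fingers":-1},{"travel":[-0.667,0.81,0],"rot":[0,0,0],"fingers":-1}]'
```

```text
clock: 22.3
tcp_pos: [0.4819, -0.3046, 0.072]
orientation: [-0.002, -0.001, 1.0, 0.001]
wrist_force: [-0.1, -0.0, 0.7]
finger_gap: 0.0298
grip_force: 0.0
clock: 23.1
tcp_pos: [0.4849, -0.3077, 0.0341]
orientation: [0.002, -0.001, 1.0, -0.001]
wrist_force: [-1.2, 3.0, 7.0]
finger_gap: 0.0118
grip_force: 39.3
clock: 23.5
tcp_pos: [0.4866, -0.3095, 0.1587]
orientation: [0.005, -0.001, 1.0, -0.004]
wrist_force: [0.3, -0.2, -1.3]
finger_gap: 0.0122
grip_force: 39.1
clock: 24.0
tcp_pos: [0.4844, -0.1857, 0.2747]
orientation: [0.002, -0.002, 1.0, -0.001]
wrist_force: [0.2, 0.1, -0.6]
finger_gap: 0.0119
grip_force: 39.2
clock: 24.4
tcp_pos: [0.5198, -0.0649, 0.2825]
orientation: [-0.0, -0.002, 1.0, 0.0]
wrist_force: [0.1, -0.5, -0.3]
finger_gap: 0.012
grip_force: 39.2
clock: 24.9
tcp_pos: [0.599, 0.0294, 0.2819]
orientation: [-0.001, -0.0, 1.0, -0.0]
wrist_force: [0.4, -0.1, 0.4]
finger_gap: 0.0113
grip_force: 39.3
```

```bash
python3 -m pendant '[{"travel":[0,0,0.3],"rot":[0,0,0],"fingers":-1},{"travel":[0,0,0.55],"rot":[0,0,0],"fingers":-1},{"travel":[0,0,0.715],"rot":[0,0,0],"fingers":-1},{"travel":[0,0,0.715],"rot":[0,0,0],"fingers":-1},{"travel":[0,0,0.715],"rot":[0,0,0],"fingers":-1},{"travel":[0,0,0.715],"rot":[0,0,0],"fingers":-0.35},{"travel":[0,0,0.715],"rot":[0,0,0],"fingers":-0.35},{"travel":[0,0,0.715],"rot":[0,0,0],"fingers":-0.35},{"travel":[0,0,0.4],"rot":[0,0,0],"fingers":-0.35},{"travel":[0,0,0],"rot":[0,0,0],"fingers":-0.35}]'
python3 -m pendant '[{"travel":[0.8,-1,0],"rot":[0,0,0],"fingers":-0.3},{"travel":[0.8,-1,0],"rot":[0,0,0],"fingers":-0.3},{"travel":[0.8,-1,0],"rot":[0,0,0],"fingers":-0.3},{"travel":[0.8,-1,0],"rot":[0,0,0],"fingers":-0.3}]'
python3 -m pendant '[{"travel":[0.11,-1,0],"rot":[0,0,0],"fingers":-0.3},{"travel":[0.11,-1,0],"rot":[0,0,0],"fingers":-0.3},{"travel":[0.11,-1,0],"rot":[0,0,0],"fingers":-0.3}]'
python3 -m pendant '[{"travel":[0,-1,0.4],"rot":[0,0,0],"fingers":-0.3},{"travel":[0,-1,0.4],"rot":[0,0,0],"fingers":-0.3},{"travel":[0,-1,0.4],"rot":[0,0,0],"fingers":-0.3}]'
python3 -m pendant '[{"travel":[0,-0.28,0.5],"rot":[0,0,0],"fingers":-0.3},{"travel":[0,-0.28,0.5],"rot":[0,0,0],"fingers":-0.3},{"travel":[0,-0.28,0.5],"rot":[0,0,0],"fingers":-0.3},{"travel":[0,-0.28,0.5],"rot":[0,0,0],"fingers":-0.3}]'
python3 - <<'E'
from h import *
im,d,P,c=cloud('wrist')
for k in knobs(P,(.38,.62,-.42,-.2),.022,.05): print('mat',k)
print(env.get_state()['tcp_pos'])
im,d,P,c=cloud('top'); cv2.imwrite('pics/top2.png',im)
for k in knobs(P,(.52,.7,-.09,.08),.176,.25): print('pan',k)
E
```

```text
clock: 25.9
tcp_pos: [0.5978, 0.0306, 0.2825]
orientation: [-0.003, -0.001, 1.0, 0.0]
wrist_force: [0.9, -0.3, -0.3]
finger_gap: 0.0279
grip_force: 0.0
clock: 26.3
tcp_pos: [0.5007, -0.0928, 0.2847]
orientation: [0.0, 0.002, 1.0, -0.001]
wrist_force: [-0.5, 0.5, -0.3]
finger_gap: 0.0297
grip_force: 0.0
clock: 26.6
tcp_pos: [0.4904, -0.2129, 0.2842]
orientation: [0.001, 0.001, 1.0, -0.001]
wrist_force: [0.2, 0.6, -0.0]
finger_gap: 0.0299
grip_force: 0.0
clock: 26.9
tcp_pos: [0.4905, -0.3325, 0.2345]
orientation: [0.0, 0.0, 1.0, -0.0]
wrist_force: [-0.4, 0.1, 0.6]
finger_gap: 0.0299
grip_force: 0.0
clock: 27.3
tcp_pos: [0.4908, -0.363, 0.1761]
orientation: [0.0, -0.001, 1.0, 0.0]
wrist_force: [0.3, 0.7, 1.5]
finger_gap: 0.0297
grip_force: 0.0
mat (np.int32(243), array([313.5, 188.4]), array([ 0.4862, -0.3633,  0.0334]))
mat (np.int32(248), array([310.2, 254.6]), array([ 0.5463, -0.3661,  0.0326]))
[ 0.49125604 -0.36308925  0.17712105]
pan (np.int32(135), array([320.7, 163.4]), array([ 0.6424, -0.0039,  0.1848]))
pan (np.int32(140), array([337.6, 175.1]), array([ 0.6151, -0.0422,  0.1846]))
pan (np.int32(33), array([306.5, 182.1]), array([0.5989, 0.0286, 0.188 ]))
```

```bash
python3 -m pendant '[{"travel":[0.03,0,1],"rot":[0,0,0],"fingers":-0.3},{"travel":[0.03,0,1],"rot":[0,0,0],"fingers":-0.3},{"travel":[0.03,0,1],"rot":[0,0,0],"fingers":-0.3},{"travel":[0.03,0,1],"rot":[0,0,0],"fingers":-0.3}]'
python3 -m pendant '[{"travel":[0,0,0.1],"rot":[0,0,0],"fingers":-0.3},{"travel":[0,0,0.19],"rot":[0,0,0],"fingers":-0.3},{"travel":[0,0,0.19],"rot":[0,0,0],"fingers":-0.3},{"travel":[0,0,0.19],"rot":[0,0,0],"fingers":-1},{"travel":[0,0,0.19],"rot":[0,0,0],"fingers":-1},{"travel":[0,0,0.19],"rot":[0,0,0],"fingers":-1},{"travel":[0,0,0.19],"rot":[0,0,0],"fingers":-1},{"travel":[0,0,0.19],"rot":[0,0,0],"fingers":-1}]' 40
python3 -m pendant '[{"travel":[0,0,-0.3],"rot":[0,0,0],"fingers":-1},{"travel":[0,0,-1],"rot":[0,0,0],"fingers":-1},{"travel":[0,0,-1],"rot":[0,0,0],"fingers":-1},{"travel":[0,0,-1],"rot":[0,0,0],"fingers":-1}]'
python3 -m pendant '[{"travel":[0,1,-1],"rot":[0,0,0],"fingers":-1},{"travel":[0,1,-1],"rot":[0,0,0],"fingers":-1},{"travel":[0,1,-1],"rot":[0,0,0],"fingers":-1},{"travel":[0,1,-1],"rot":[0,0,0],"fingers":-1},{"travel":[0,1,-1],"rot":[0,0,0],"fingers":-1}]'
python3 -m pendant '[{"travel":[-0.335,1,-0.1],"rot":[0,0,0],"fingers":-1},{"travel":[-0.335,1,-0.1],"rot":[0,0,0],"fingers":-1},{"travel":[-0.335,1,-0.1],"rot":[0,0,0],"fingers":-1},{"travel":[-0.335,1,-0.1],"rot":[0,0,0],"fingers":-1}]'
python3 -m pendant '[{"travel":[-0.335,0.986,0],"rot":[0,0,0],"fingers":-1},{"travel":[-0.335,0.986,0],"rot":[0,0,0],"fingers":-1},{"travel":[-0.335,0.986,0],"rot":[0,0,0],"fingers":-1},{"travel":[-0.335,0.986,0],"rot":[0,0,0],"fingers":-1},{"travel":[-0.335,0.986,0],"rot":[0,0,0],"fingers":-1}]'
```

```text
clock: 27.8
tcp_pos: [0.4857, -0.3611, 0.0537]
orientation: [-0.002, -0.001, 1.0, 0.002]
wrist_force: [0.0, 0.8, 0.2]
finger_gap: 0.0298
grip_force: 0.0
clock: 28.6
tcp_pos: [0.4873, -0.3639, 0.0337]
orientation: [0.001, -0.0, 1.0, -0.001]
wrist_force: [-0.1, -0.3, 4.8]
finger_gap: 0.0118
grip_force: 39.2
clock: 29.0
tcp_pos: [0.4892, -0.3656, 0.1587]
orientation: [0.003, -0.0, 1.0, -0.003]
wrist_force: [-0.2, -0.4, -0.2]
finger_gap: 0.012
grip_force: 39.1
clock: 29.5
tcp_pos: [0.4875, -0.2423, 0.2747]
orientation: [0.001, -0.002, 1.0, -0.001]
wrist_force: [-0.5, -0.3, -1.1]
finger_gap: 0.0116
grip_force: 39.1
clock: 29.9
tcp_pos: [0.5273, -0.1214, 0.2826]
orientation: [-0.001, -0.002, 1.0, 0.001]
wrist_force: [0.6, 0.9, -0.3]
finger_gap: 0.0117
grip_force: 39.2
clock: 30.4
tcp_pos: [0.5667, -0.006, 0.2827]
orientation: [-0.002, -0.0, 1.0, -0.0]
wrist_force: [0.7, -0.5, -0.9]
finger_gap: 0.012
grip_force: 39.3
```

```bash
python3 -m pendant '[{"travel":[0,0,0.3],"rot":[0,0,0],"fingers":-1},{"travel":[0,0,0.55],"rot":[0,0,0],"fingers":-1},{"travel":[0,0,0.755],"rot":[0,0,0],"fingers":-1},{"travel":[0,0,0.755],"rot":[0,0,0],"fingers":-1},{"travel":[0,0,0.755],"rot":[0,0,0],"fingers":-1},{"travel":[0,0,0.755],"rot":[0,0,0],"fingers":-0.35},{"travel":[0,0,0.755],"rot":[0,0,0],"fingers":-0.35},{"travel":[0,0,0.755],"rot":[0,0,0],"fingers":-0.35},{"travel":[0,0,0.4],"rot":[0,0,0],"fingers":-0.35},{"travel":[0,0,0],"rot":[0,0,0],"fingers":-0.35}]'
python3 -m pendant '[{"travel":[0,-1,0],"rot":[0,0,0],"fingers":-0.3},{"travel":[0,-1,0],"rot":[0,0,0],"fingers":-0.3},{"travel":[0,-1,0],"rot":[0,0,0],"fingers":-0.3},{"travel":[0,-1,0],"rot":[0,0,0],"fingers":-0.3}]'
python3 -m pendant '[{"travel":[0,-1,0],"rot":[0,0,0],"fingers":-0.3},{"travel":[0,-1,0],"rot":[0,0,0],"fingers":-0.3},{"travel":[0,-1,0],"rot":[0,0,0],"fingers":-0.3}]'
python3 -m pendant '[{"travel":[0.17,-1,0.9],"rot":[0,0,0],"fingers":-0.3},{"travel":[0.17,-1,0.9],"rot":[0,0,0],"fingers":-0.3},{"travel":[0.17,-1,0.9],"rot":[0,0,0],"fingers":-0.3},{"travel":[0.17,-1,0.9],"rot":[0,0,0],"fingers":-0.3},{"travel":[0.17,-1,0.9],"rot":[0,0,0],"fingers":-0.3}]'
python3 - <<'E'
from h import *
im,d,P,c=cloud('wrist')
for k in knobs(P,(.38,.62,-.42,-.2),.022,.05): print('mat',k)
print(env.get_state()['tcp_pos'])
im,d,P,c=cloud('top'); cv2.imwrite('pics/top3.png',im)
for k in knobs(P,(.52,.7,-.09,.08),.173,.25): print('pan',k)
print('rim',rimfit(P,(.600,-.004),.155,.170))
E
```

```text
clock: 31.4
tcp_pos: [0.5655, -0.0047, 0.2845]
orientation: [-0.002, -0.001, 1.0, 0.0]
wrist_force: [1.8, -0.6, 0.6]
finger_gap: 0.0277
grip_force: 0.0
clock: 31.8
tcp_pos: [0.5672, -0.1278, 0.2853]
orientation: [0.001, 0.001, 1.0, -0.001]
wrist_force: [-0.4, -0.3, 0.2]
finger_gap: 0.0298
grip_force: 0.0
clock: 32.1
tcp_pos: [0.5673, -0.2475, 0.285]
orientation: [0.0, 0.0, 1.0, -0.001]
wrist_force: [-0.1, -0.2, -0.8]
finger_gap: 0.03
grip_force: 0.0
clock: 32.6
tcp_pos: [0.5458, -0.3647, 0.1749]
orientation: [-0.001, 0.0, 1.0, 0.001]
wrist_force: [-0.7, 0.3, 0.5]
finger_gap: 0.0299
grip_force: 0.0
mat (np.int32(246), array([311.6, 195.7]), array([ 0.5468, -0.3662,  0.0332]))
[ 0.5468503  -0.36404717  0.17678263]
pan (np.int32(78), array([321.4, 162. ]), array([ 0.6453, -0.0054,  0.1866]))
pan (np.int32(11), array([315.6, 165.7]), array([0.6388, 0.0081, 0.1748]))
pan (np.int32(12), array([320.4, 169. ]), array([ 0.6311, -0.003 ,  0.1744]))
pan (np.int32(85), array([338. , 174.7]), array([ 0.616 , -0.0432,  0.1848]))
pan (np.int32(30), array([306.6, 182.4]), array([0.5987, 0.0286, 0.1844]))
pan (np.int32(7), array([338.1, 181.7]), array([ 0.6011, -0.0437,  0.1755]))
pan (np.int32(32), array([322.5, 195.5]), array([ 0.5682, -0.0076,  0.1854]))
rim (array([ 0.60071052, -0.0048066 ]), np.float64(0.06937119251612014), 668, np.float64(0.15907855233219692))
```

```bash
python3 -m pendant '[{"travel":[0,-0.01,1],"rot":[0,0,0],"fingers":-0.3},{"travel":[0,-0.01,1],"rot":[0,0,0],"fingers":-0.3},{"travel":[0,-0.01,1],"rot":[0,0,0],"fingers":-0.3},{"travel":[0,-0.01,1],"rot":[0,0,0],"fingers":-0.3}]'
python3 -m pendant '[{"travel":[0,0,0.1],"rot":[0,0,0],"fingers":-0.3},{"travel":[0,0,0.19],"rot":[0,0,0],"fingers":-0.3},{"travel":[0,0,0.19],"rot":[0,0,0],"fingers":-0.3},{"travel":[0,0,0.19],"rot":[0,0,0],"fingers":-1},{"travel":[0,0,0.19],"rot":[0,0,0],"fingers":-1},{"travel":[0,0,0.19],"rot":[0,0,0],"fingers":-1},{"travel":[0,0,0.19],"rot":[0,0,0],"fingers":-1},{"travel":[0,0,0.19],"rot":[0,0,0],"fingers":-1}]' 40
python3 -m pendant '[{"travel":[0,0,-0.3],"rot":[0,0,0],"fingers":-1},{"travel":[0,0,-1],"rot":[0,0,0],"fingers":-1},{"travel":[0,0,-1],"rot":[0,0,0],"fingers":-1},{"travel":[0,0,-1],"rot":[0,0,0],"fingers":-1}]'
python3 -m pendant '[{"travel":[0.5,1,-1],"rot":[0,0,0],"fingers":-1},{"travel":[0.5,1,-1],"rot":[0,0,0],"fingers":-1},{"travel":[0.5,1,-1],"rot":[0,0,0],"fingers":-1},{"travel":[0.5,1,-1],"rot":[0,0,0],"fingers":-1},{"travel":[0.5,1,-1],"rot":[0,0,0],"fingers":-1}]'
python3 -m pendant '[{"travel":[0.53,1,-0.1],"rot":[0,0,0],"fingers":-1},{"travel":[0.53,1,-0.1],"rot":[0,0,0],"fingers":-1},{"travel":[0.53,1,-0.1],"rot":[0,0,0],"fingers":-1},{"travel":[0.53,1,-0.1],"rot":[0,0,0],"fingers":-1}]'
python3 -m pendant '[{"travel":[0,1,0],"rot":[0,0,0],"fingers":-1},{"travel":[0,1,0],"rot":[0,0,0],"fingers":-1},{"travel":[0,1,0],"rot":[0,0,0],"fingers":-1}]'
python3 -m pendant '[{"travel":[0,1,0],"rot":[0,0,0],"fingers":-1},{"travel":[0,1,0],"rot":[0,0,0],"fingers":-1},{"travel":[0,1,0],"rot":[0,0,0],"fingers":-1}]'
python3 -m pendant '[{"travel":[0,1,0],"rot":[0,0,0],"fingers":-1},{"travel":[0,1,0],"rot":[0,0,0],"fingers":-1},{"travel":[0,1,0],"rot":[0,0,0],"fingers":-1}]'
python3 -m pendant '[{"travel":[0,0.483,0.6],"rot":[0,0,0],"fingers":-1},{"travel":[0,0.483,0.6],"rot":[0,0,0],"fingers":-1},{"travel":[0,0.483,0.6],"rot":[0,0,0],"fingers":-1},{"travel":[0,0.483,0.6],"rot":[0,0,0],"fingers":-1},{"travel":[0,0.483,0.6],"rot":[0,0,0],"fingers":-1}]'
```

```text
clock: 33.1
tcp_pos: [0.5463, -0.363, 0.0551]
orientation: [-0.002, -0.002, 1.0, 0.002]
wrist_force: [-0.6, 0.7, -1.0]
finger_gap: 0.0301
grip_force: 0.0
clock: 33.9
tcp_pos: [0.5473, -0.3667, 0.0349]
orientation: [0.001, -0.0, 1.0, -0.001]
wrist_force: [-0.7, 0.6, 4.9]
finger_gap: 0.0117
grip_force: 39.2
clock: 34.3
tcp_pos: [0.5493, -0.3684, 0.1604]
orientation: [0.004, -0.0, 1.0, -0.003]
wrist_force: [1.0, -0.4, 0.0]
finger_gap: 0.0116
grip_force: 39.1
clock: 34.8
tcp_pos: [0.4865, -0.2444, 0.2771]
orientation: [0.002, -0.002, 1.0, -0.001]
wrist_force: [-0.2, 0.1, 0.4]
finger_gap: 0.0117
grip_force: 39.1
clock: 35.2
tcp_pos: [0.4207, -0.1234, 0.2852]
orientation: [-0.001, -0.002, 1.0, 0.001]
wrist_force: [1.4, -0.1, -0.8]
finger_gap: 0.012
grip_force: 39.2
clock: 35.5
tcp_pos: [0.4229, -0.0044, 0.2847]
orientation: [-0.001, -0.001, 1.0, 0.0]
wrist_force: [0.2, -1.2, -0.2]
finger_gap: 0.0119
grip_force: 39.3
clock: 35.8
tcp_pos: [0.4233, 0.1162, 0.2846]
orientation: [-0.001, -0.002, 1.0, 0.0]
wrist_force: [0.5, -0.1, -0.7]
finger_gap: 0.0122
grip_force: 39.4
clock: 36.1
tcp_pos: [0.4235, 0.2367, 0.2842]
orientation: [-0.001, -0.002, 1.0, 0.0]
wrist_force: [-0.1, -0.4, 1.0]
finger_gap: 0.0115
grip_force: 39.4
clock: 36.6
tcp_pos: [0.4236, 0.2911, 0.2141]
orientation: [0.0, 0.0, 1.0, -0.0]
wrist_force: [-0.2, -0.0, -0.5]
finger_gap: 0.0118
grip_force: 39.4
```

```bash
python3 -m pendant '[{"travel":[0,0,1],"rot":[0,0,0],"fingers":-1},{"travel":[0,0,1],"rot":[0,0,0],"fingers":-1},{"travel":[0,0,1],"rot":[0,0,0],"fingers":-1},{"travel":[0,0,1],"rot":[0,0,0],"fingers":-1}]'
python3 -m pendant '[{"travel":[0,0,0.3],"rot":[0,0,0],"fingers":-1},{"travel":[0,0,0.475],"rot":[0,0,0],"fingers":-1},{"travel":[0,0,0.475],"rot":[0,0,0],"fingers":-1},{"travel":[0,0,0.475],"rot":[0,0,0],"fingers":-1},{"travel":[0,0,0.475],"rot":[0,0,0],"fingers":-0.4},{"travel":[0,0,0.475],"rot":[0,0,0],"fingers":-0.4},{"travel":[0,0,0.475],"rot":[0,0,0],"fingers":-0.4},{"travel":[0,0,0.2],"rot":[0,0,0],"fingers":-0.4},{"travel":[0,0,-0.2],"rot":[0,0,0],"fingers":-0.4}]'
python3 -m pendant '[{"travel":[0,-0.8,-1],"rot":[0,0,0],"fingers":-0.2},{"travel":[0,-0.8,-1],"rot":[0,0,0],"fingers":-0.2},{"travel":[0,-0.8,-1],"rot":[0,0,0],"fingers":-0.2},{"travel":[0,-0.8,-1],"rot":[0,0,0],"fingers":-0.2}]'
python3 - <<'E'
from h import *
im,d,P,c=cloud('top'); cv2.imwrite('pics/top4.png',im)
cv2.imwrite('pics/top4c.png',cv2.resize(im[120:300,140:540],None,fx=2,fy=2,interpolation=cv2.INTER_CUBIC))
for k in knobs(P,(.38,.62,.23,.42),.027,.06): print('tray',k)
print('dot',red(im,(335,390,165,225),c,.018))
for k in knobs(P,(.38,.52,-.18,-.03),.04,.06): print('rib',k)
print('rim',rimfit(P,(.600,-.004),.155,.170))
m=np.hypot(P[...,0]-.6007,P[...,1]+.0045)<.06
print(np.percentile(P[m][:,2],[5,20,35,50,65]))
P0=np.load('top0.npy');m=np.hypot(P0[...,0]-.6007,P0[...,1]+.0045)<.02; print('stop floor',np.nanmedian(P0[m][:,2])); m=np.hypot(P[...,0]-.6007,P[...,1]+.0045)<.02; print('now',np.nanmedian(P[m][:,2]))
print(env.get_state()['tcp_pos'])
E
```

```text
clock: 37.0
tcp_pos: [0.4215, 0.2898, 0.092]
orientation: [-0.002, 0.0, 1.0, -0.001]
wrist_force: [-0.1, -0.3, -0.0]
finger_gap: 0.0118
grip_force: 39.4
clock: 37.9
tcp_pos: [0.4204, 0.2906, 0.1168]
orientation: [-0.003, -0.0, 1.0, -0.001]
wrist_force: [0.2, 0.7, -0.3]
finger_gap: 0.0257
grip_force: 0.0
clock: 38.3
tcp_pos: [0.425, 0.194, 0.2438]
orientation: [0.005, 0.001, 1.0, 0.001]
wrist_force: [0.7, -0.5, 0.1]
finger_gap: 0.0341
grip_force: 0.0
tray (np.int32(37), array([191.1, 210. ]), array([0.5481, 0.3303, 0.0431]))
tray (np.int32(11), array([193.7, 226.3]), array([0.5066, 0.3233, 0.0408]))
dot (6, np.float64(361.0), np.float64(191.5), array([ 0.5965184 , -0.10747818,  0.018     ]))
rib (np.int32(118), array([360.1, 250.6]), array([ 0.4427, -0.1008,  0.0504]))
rim (array([ 0.60082231, -0.00490084]), np.float64(0.06929793229715871), 661, np.float64(0.15944777607442617))
[0.15161878 0.15365483 0.15481663 0.15608628 0.15771591]
stop floor 0.14341351319519025
now 0.1548206819205593
[0.42449631 0.19468947 0.2418783 ]
```

View pics/top4c.png

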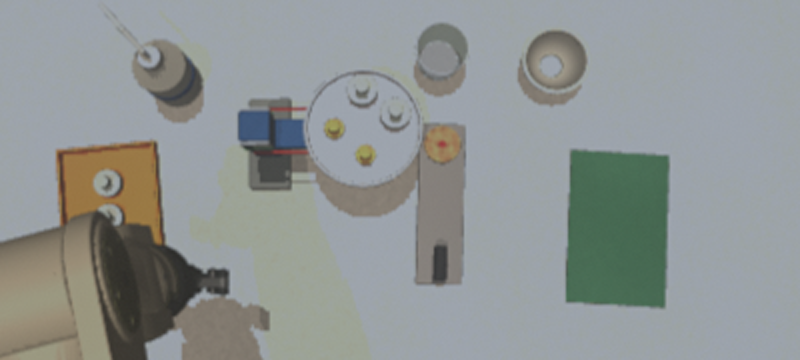

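Top view: mat empty, two large and two small weights on the pan, and two of the tray weights visible at (107,182) and (110,212) (the arm hides the others). Pan floor heights give a sink of about 0.0386. Carrier unmoved, dot at (442,144). Now I'll go to the rib.

```bash
python3 -m pendant '[{"travel":[0,-1,0],"rot":[0,0,0],"fingers":-0.2},{"travel":[0,-1,0],"rot":[0,0,0],"fingers":-0.2},{"travel":[0,-1,0],"rot":[0,0,0],"fingers":-0.2}]'
python3 -m pendant '[{"travel":[0,-1,0],"rot":[0,0,0],"fingers":-0.2},{"travel":[0,-1,0],"rot":[0,0,0],"fingers":-0.2},{"travel":[0,-1,0],"rot":[0,0,0],"fingers":-0.2}]'
python3 -m pendant '[{"travel":[-0.156,-0.475,0.6],"rot":[0,0,0.0417],"fingers":-0.2},{"travel":[-0.156,-0.475,0.6],"rot":[0,0,0.0417],"fingers":-0.2},{"travel":[-0.156,-0.475,0.6],"rot":[0,0,0.0417],"fingers":-0.2},{"travel":[-0.156,-0.475,0.6],"rot":[0,0,0.0417],"fingers":-0.2},{"travel":[-0.156,-0.475,0.6],"rot":[0,0,0.0417],"fingers":-0.2},{"travel":[-0.156,-0.475,0.6],"rot":[0,0,0.0417],"fingers":-0.2}]'
python3 - <<'E'
from h import *
im,d,P,c=cloud('wrist'); cv2.imwrite('pics/w5.png',im)
for k in knobs(P,(.38,.52,-.18,-.03),.04,.06): print('rib',k)
m=(P[...,0]>.38)&(P[...,0]<.52)&(P[...,1]>-.18)&(P[...,1]<-.03)&(P[...,2]>.045)&(P[...,2]<.06)
print(cv2.minAreaRect(P[m][:,:2].astype(np.float32)))
print('dot',red(im,(150,450,150,390),c,.018))
s=env.get_state(); print(s['tcp_pos'],s['orientation'],togo((.4427,-.1009,.038)))
E
```

```text
clock: 38.65
tcp_pos: [0.422, 0.0737, 0.237]
orientation: [-0.001, 0.0, 1.0, -0.0]
wrist_force: [-0.1, -0.2, -0.4]
finger_gap: 0.0343
grip_force: 0.0
clock: 38.95
tcp_pos: [0.4226, -0.0468, 0.237]
orientation: [-0.001, 0.001, 1.0, -0.0]
wrist_force: [0.9, 1.1, 0.4]
finger_gap: 0.0341
grip_force: 0.0
clock: 39.55
tcp_pos: [0.4422, -0.1005, 0.167]
orientation: [0.001, 0.021, 1.0, -0.0]
wrist_force: [0.6, 1.0, 0.2]
finger_gap: 0.0341
grip_force: 0.0
rib (np.int32(1218), array([314.8, 198.3]), array([ 0.4388, -0.0997,  0.0526]))
((0.4404584765434265, -0.0999586433172226), (0.015875300392508507, 0.043148476630449295), 88.24009704589844)
dot (639, np.float64(304.5320813771518), np.float64(327.4960876369327), array([ 0.57619821, -0.11508197,  0.018     ]))
[ 0.44221701 -0.10061773  0.1670614 ] [ 8.74015299e-04  2.05716677e-02  9.99787951e-01 -3.09234587e-04] [-0.00222498 -0.00155834  1.07551834]
```

View pics/w5.png

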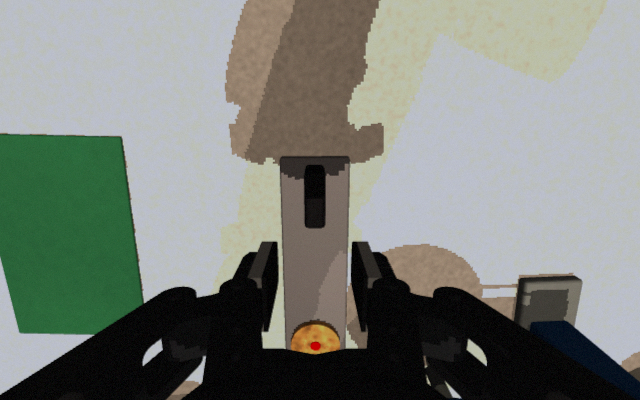

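Wrist view: rib between the fingers at (315,197), aligned with the gripper; dot at (316,346). I'll grasp it.

```bash
python3 -m pendant '[{"travel":[0,0,1],"rot":[0,0,0],"fingers":-0.2},{"travel":[0,0,1],"rot":[0,0,0],"fingers":-0.2},{"travel":[0,0,1],"rot":[0,0,0],"fingers":-0.2},{"travel":[0,0,1],"rot":[0,0,0],"fingers":-0.2},{"travel":[0,0,1],"rot":[0,0,0],"fingers":-0.2}]'
python3 -m pendant '[{"travel":[0,0,0.06],"rot":[0,0,0],"fingers":-0.2},{"travel":[0,0,0.06],"rot":[0,0,0],"fingers":-0.2},{"travel":[0,0,0.06],"rot":[0,0,0],"fingers":-1},{"travel":[0,0,0.06],"rot":[0,0,0],"fingers":-1},{"travel":[0,0,0.06],"rot":[0,0,0],"fingers":-1},{"travel":[0,0,0.06],"rot":[0,0,0],"fingers":-1},{"travel":[0,0,0.06],"rot":[0,0,0],"fingers":-1}]' 40
python3 - <<'E'
from h import *
im,d,P,c=cloud('top'); cv2.imwrite('pics/top5.png',im)
print('dot',red(im,(335,390,165,225),c,.018), env.get_state()['tcp_pos'])
h=cv2.cvtColor(im,cv2.COLOR_BGR2HSV).astype(int); k=np.zeros(h.shape[:2],bool); k[178:206,345:378]=1
m=k&(h[...,0]<25)&(h[...,1]>110); print(m.sum(), cv2.minEnclosingCircle(np.argwhere(m)[:,::-1].astype(np.float32)))
v,u=np.nonzero(m); print(u.mean(),v.mean(), ray(c,u.mean(),v.mean(),.018))
for k in knobs(P,(.38,.62,.23,.42),.027,.06): print('tray',k)
im,d=env.read_camera('side'); cv2.imwrite('pics/s5.png',cv2.resize(im[160:290,230:410],None,fx=4,fy=4,interpolation=cv2.INTER_CUBIC))
E
```

```text
clock: 40.1
tcp_pos: [0.4423, -0.1011, 0.047]
orientation: [0.0, 0.021, 1.0, -0.0]
wrist_force: [0.6, -0.4, 0.5]
finger_gap: 0.0342
grip_force: 0.0
clock: 40.8
tcp_pos: [0.4424, -0.1014, 0.0398]
orientation: [0.001, 0.021, 1.0, -0.0]
wrist_force: [-0.0, 1.8, 5.9]
finger_gap: 0.0152
grip_force: 40.2
dot (6, np.float64(361.0), np.float64(191.5), array([ 0.5965184 , -0.10747818,  0.018     ])) [ 0.44243051 -0.10146531  0.03978884]
39 ((361.5, 191.5), 7.905794143676758)
362.7435897435897 192.6153846153846 [ 0.59355233 -0.11200363  0.018     ]
tray (np.int32(37), array([191.2, 210. ]), array([0.5482, 0.3302, 0.0434]))
tray (np.int32(39), array([192.1, 227.4]), array([0.5036, 0.3268, 0.0435]))
tray (np.int32(36), array([191.1, 245.4]), array([0.4579, 0.3278, 0.0441]))
tray (np.int32(25), array([205.8, 257.2]), array([0.4277, 0.2928, 0.0322]))
```

View pics/s5.png

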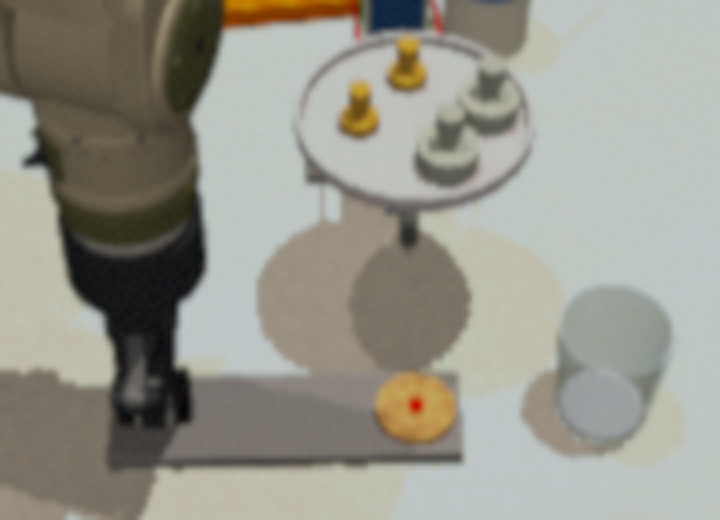

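Side view: needle (or spindle) end at crop (408,245), i.e. px (332,221). The dot is at (416,405), i.e. px (334,261). All four spare weights are in the tray.

```bash
python3 - <<'E'
from h import *
c=cam('side'); 
print('tip px for expected', proj(c,(.6006,-.0045,.0334)),proj(c,(.6006,-.0045,.095)))
print('seen', ray(c,332,221.2,.0334), 'dot',ray(c,230+416/4-.4,160+405/4-.4,.018))
im,d=env.read_camera('side'); print('dot side',red(im,(300,360,240,285),c,.018))
cv2.imwrite('pics/s6.png',cv2.resize(im[200:275,295:370],None,fx=8,fy=8,interpolation=cv2.INTER_NEAREST))
for p in env.outline_of('side','needle_tip')[:2]: print(p['conf'],p['xy'])
E
```

```text
tip px for expected [331.95068687 224.01901902] [332.82264885 207.51228571]
seen [0.60158062 0.00497004 0.0334    ] dot [ 0.59586339 -0.10694034  0.018     ]
dot side (2, np.float64(333.5), np.float64(261.0), array([ 0.59558435, -0.10735729,  0.018     ]))
0.75 [329.2, 193.7]
```

View pics/s6.png

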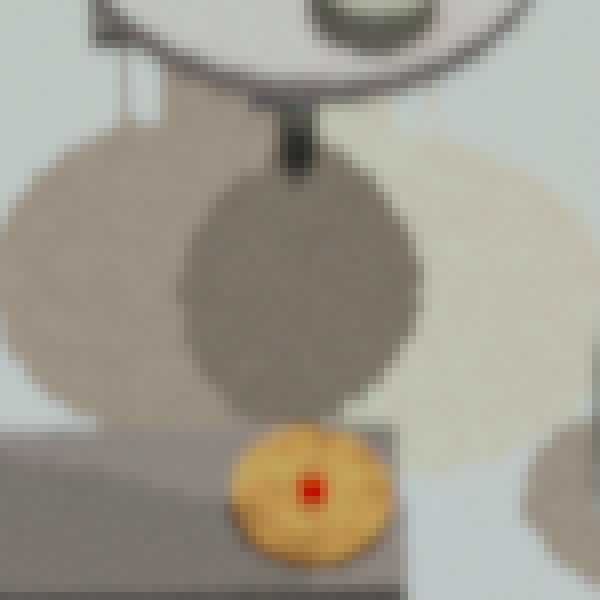

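Side view (8x): needle's dark part ends at px (332.1,222), which matches the projection of the pan axis (.6006,-.0045). Dot at px (333.5,261), matching the top camera. Shift needed: (0.0046, 0.1028) m.

```bash
python3 -m pendant '[{"travel":[0,0.15,0],"rot":[0,0,0],"fingers":-1},{"travel":[0,0.3,0],"rot":[0,0,0],"fingers":-1},{"travel":[0,0.45,0],"rot":[0,0,0],"fingers":-1},{"travel":[0,0.6,0],"rot":[0,0,0],"fingers":-1},{"travel":[0,0.72,0],"rot":[0,0,0],"fingers":-1},{"travel":[-0.003,0.8,0],"rot":[0,0,0],"fingers":-1},{"travel":[-0.003,0.857,0],"rot":[0,0,0],"fingers":-1},{"travel":[-0.003,0.857,0],"rot":[0,0,0],"fingers":-1},{"travel":[-0.003,0.857,0],"rot":[0,0,0],"fingers":-1},{"travel":[-0.003,0.857,0],"rot":[0,0,0],"fingers":-1}]'
python3 - <<'E'
from h import *
c=cam('side'); im,d=env.read_camera('side')
print('expect dot px',proj(c,(.6006,-.0045,.018)))
print('dot side',red(im,(310,355,215,250),c,.018))
cv2.imwrite('pics/s7.png',cv2.resize(im[190:265,295:370],None,fx=8,fy=8,interpolation=cv2.INTER_NEAREST))
im,d,P,c=cloud('top')
for k in knobs(P,(.38,.52,-.08,.06),.04,.06): print('rib',k)
print(env.get_state()['tcp_pos'])
E
```

```text
clock: 42.0
tcp_pos: [0.4477, 0.0014, 0.0398]
orientation: [0.001, 0.021, 1.0, 0.0]
wrist_force: [1.5, 0.4, 5.5]
finger_gap: 0.0156
grip_force: 40.4
expect dot px [331.74455596 227.92119371]
dot side (1, np.float64(332.0), np.float64(228.0), array([ 0.60123418, -0.00480203,  0.018     ]))
[0.44767644 0.00145361 0.03975295]
```

View pics/s7.png

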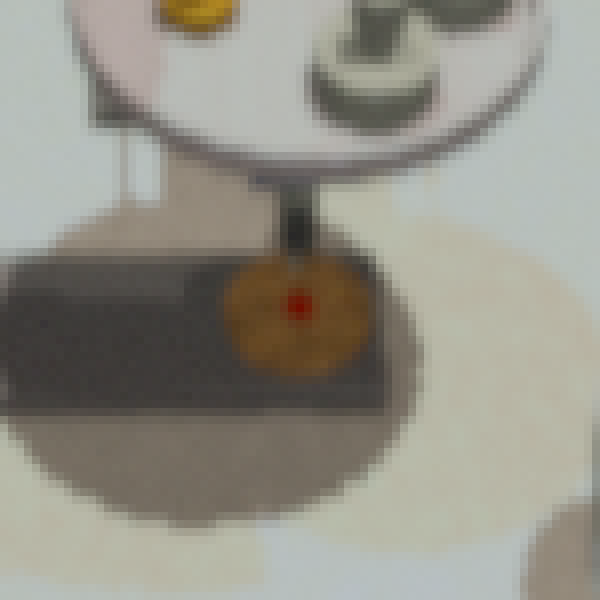

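Side view: dot at px (331.9,227.6) against 331.7,227.9 expected; needle directly above it at column 332. One cross-check of the pan axis with the side camera's depth.

```bash
python3 - <<'E'
from h import *
for n in ['side','top']:
    im,d,P,c=cloud(n)
    m=(np.hypot(P[...,0]-.6,P[...,1]+.004)<.085)&(P[...,2]>.145)&(P[...,2]<.172)
    h=cv2.convexHull(P[m][:,:2].astype(np.float32))
    print(n,rimfit(P,(.6,-.004),.155,.168),cv2.minEnclosingCircle(h),cv2.fitEllipse(h)[:2])
    for lo,hi in [(.5,.7)]:
        q=P[m]; print(q[:,0].min(),q[:,0].max(),q[:,1].min(),q[:,1].max(),np.median(q[:,2]))
c=cam('side'); im,d=env.read_camera('side')
print(im[218:232,329:335].mean(2).astype(int))
E
```

```text
side (array([ 0.59887541, -0.00397685]), np.float64(0.06991441129364798), 660, np.float64(0.15975772929956011)) ((0.5988573431968689, -0.004146607592701912), 0.07114939391613007) ((0.5989482998847961, -0.003908198326826096), (0.13904215395450592, 0.14077097177505493))
0.529182122680398 0.6686632593892773 -0.07415349305743801 0.06611603615749151 0.15641890244636436
top (array([ 0.60075012, -0.00484597]), np.float64(0.06937162489581142), 643, np.float64(0.1592022522345513)) ((0.6011952757835388, -0.004581974819302559), 0.07033928483724594) ((0.6007811427116394, -0.004841597750782967), (0.13841764628887177, 0.1391604244709015))
0.5321870428493551 0.669939371617182 -0.07416240067313744 0.063756768107127 0.15584726681052152
[[101  62  40  41  48  81]
 [ 95  58  41  40  49  76]
 [ 93  64  46  43  50  79]
 [ 84  64  59  52  54  71]
 [ 74  69  70  63  60  62]
 [ 65  70  73  68  62  64]
 [ 67  71  72  67  64  68]
 [ 74  72  66  63  64  69]
 [ 72  66  61  56  60  68]
 [ 66  61  50  47  52  66]
 [ 63  60  48  40  54  62]
 [ 67  63  54  51  56  65]
 [ 69  68  62  59  63  67]
 [ 73  71  67  64  66  67]]
```

```bash
python3 -m pendant '[{"travel":[0,0,0],"rot":[0,0,0],"fingers":-0.2},{"travel":[0,0,0],"rot":[0,0,0],"fingers":-0.2},{"travel":[0,0,0],"rot":[0,0,0],"fingers":-0.2},{"travel":[0,0,-0.2],"rot":[0,0,0],"fingers":-0.2},{"travel":[0,0,-0.5],"rot":[0,0,0],"fingers":-0.2},{"travel":[0,0,-1],"rot":[0,0,0],"fingers":-0.2},{"travel":[0,0,-1],"rot":[0,0,0],"fingers":-0.2},{"travel":[0,0,-1],"rot":[0,0,0],"fingers":-0.2}]'
python3 -m pendant '[{"travel":[0.4,0,-0.6],"rot":[0,0,0],"fingers":-0.2},{"travel":[0.4,0,-0.6],"rot":[0,0,0],"fingers":-0.2},{"travel":[0.4,0,-0.6],"rot":[0,0,0],"fingers":-0.2},{"travel":[0.4,0,-0.6],"rot":[0,0,0],"fingers":-0.2},{"travel":[0.4,0,-0.6],"rot":[0,0,0],"fingers":-0.2}]'
python3 - <<'E'
from h import *
im,d,P,c=cloud('side'); print('dot side',red(im,(310,355,215,250),c,.018), 'cork', end=' ')
h=cv2.cvtColor(im,cv2.COLOR_BGR2HSV).astype(int); k=np.zeros(h.shape[:2],bool); k[212:245,315:350]=1
m=k&(h[...,0]<25)&(h[...,1]>130); v,u=np.nonzero(m); print(m.sum(),u.min(),u.max(),v.min(),v.max(),ray(c,(u.min()+u.max())/2,(v.min()+v.max())/2,.018))
for q in knobs(P,(.38,.52,-.08,.06),.04,.06): print('rib',q)
im,d,P,c=cloud('wrist')
m=(P[...,0]>.38)&(P[...,0]<.52)&(P[...,1]>-.08)&(P[...,1]<.06)&(P[...,2]>.045)&(P[...,2]<.06)
print(cv2.minAreaRect(P[m][:,:2].astype(np.float32)))
im,d,P,c=cloud('top'); cv2.imwrite('pics/top6c.png',cv2.resize(im[120:300,140:540],None,fx=2,fy=2,interpolation=cv2.INTER_CUBIC))
m=np.hypot(P[...,0]-.6007,P[...,1]+.0045)<.02; print('floor',np.nanmedian(P[m][:,2]),'sink',.05-(np.nanmedian(P[m][:,2])-.1434))
for k in knobs(P,(.38,.62,.23,.42),.027,.06): print('tray',k)
print(env.get_state()['clock'],env.get_state()['tcp_pos'])
E
```

```text
clock: 43.05
tcp_pos: [0.448, 0.0011, 0.1607]
orientation: [0.002, 0.021, 1.0, -0.0]
wrist_force: [-0.1, 0.1, -0.9]
finger_gap: 0.034
grip_force: 0.0
clock: 43.55
tcp_pos: [0.398, 0.0035, 0.2289]
orientation: [-0.001, 0.021, 1.0, 0.0]
wrist_force: [-0.1, -0.4, 0.1]
finger_gap: 0.0341
grip_force: 0.0
dot side (2, np.float64(331.5), np.float64(228.0), array([ 0.59994658, -0.0047267 ,  0.018     ])) cork 203 323 340 222 236 [ 0.59964871 -0.00806244  0.018     ]
rib (np.int32(138), array([270.4, 221.5]), array([ 0.4457, -0.0007,  0.0493]))
((0.44592875242233276, 0.0022064223885536194), (0.014871872961521149, 0.043159130960702896), 87.45068359375)
floor 0.15527420319100305 sink 0.038125796808996956
tray (np.int32(38), array([191.2, 210.1]), array([0.5479, 0.3304, 0.0427]))
tray (np.int32(37), array([191.9, 227.6]), array([0.5031, 0.327 , 0.0435]))
tray (np.int32(36), array([191.1, 245.4]), array([0.4579, 0.3277, 0.0444]))
tray (np.int32(24), array([205.7, 257.1]), array([0.4279, 0.2928, 0.0333]))
43.7 [0.39812007 0.00354675 0.22932368]
```

View pics/top6c.png

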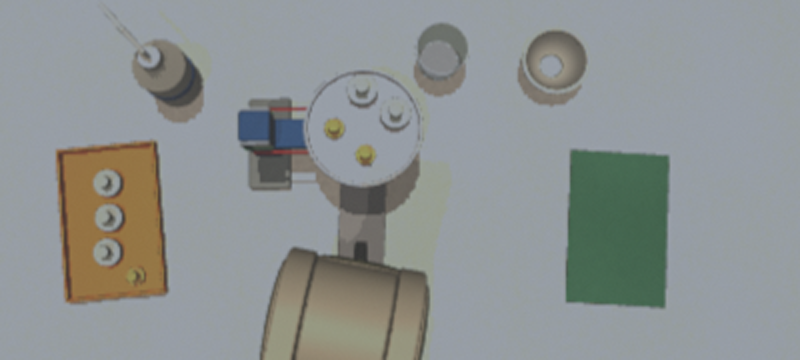

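The final top view shows four weights in the tray, four on the pan (sunk about 38 mm), the carrier under the needle and the bystanders unmoved. Handing in.

```bash
python3 -c "
from workcell import env
print(env.hand_in())"
```

```text
the job is handed in; nothing more can be done
None
```

The job is handed in, though no verdict came back: the red dot measures within about 2 mm of the needle axis, the pan has sunk about 38 mm (two large and two small weights), the other four weights are in the tray, and the wash bottle, beaker and mortar are where they were.

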